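Weigh the stone at the back of the display

ROBOT

A 6-joint arm with a two-finger parallel gripper is mounted at the origin on the work surface. World frame = base frame: x ahead of the robot, y to its left, z up, the work surface at z = 0. Lengths are in mm, angles in rad, forces in N, time in s.
With the tool pointing down it reaches from about 350 to 875 mm from the base axis. Payload 4.2 kg.
Tool frame: the origin (TCP) lies at the very end of the fingers, on their centre line; the grasp point (between the pads) lies 19 mm behind it (arm.grip_point_offset is the distance from the TCP to the grasp point, in mm); z points along the fingers, y is the direction in which the jaws open and shut (so a half turn about z gives the same grasp; the last joint's range is limited). The gripper opens to 85 mm and grips with 20 to 120 N. Pads are 22 mm wide; open, the fingers measure 114 mm over their backs; the gripper's body (76 mm by 85 mm) begins 54 mm behind the grasp point. The pads swing forward as they close: fully open they stand 13 mm farther back than shut.
Start: joints at [1.496, 0.385, 0.008, 0, -1.194, -0.259], TCP at [204.74, 590.492, 231.312] pointing down, gripper open.
Joint ranges: [-3.14, 3.14], [-1.21, 2.06], [-1.07, 1.41], [-3.16, 2.05], [-2.99, -0.16], [-3.1, 3.1]. Speed limits (rad/s): [2.79, 2.79, 3.14, 3.14, 3.14, 3.14].

INTERFACE

Orientations are given as a unit quaternion [x, y, z, w].
In Python, from bench import arm gives the robot as it stands.
- The arm moves only by the tool drive_tool, never from a script. Its argument "steps" is a list of rows, each a list of 5 numbers: the shift along the tool's x, y, z in m, then the turn about the tool's z in degrees, then the finger opening in m, from 0 to 0.0854. A call has 1 to 20 rows; each row shifts and turns the commanded pose from where the row before left it, along the tool's axes as they then stand; what a row does not reach is not made up. A row lasts 1/10 s, in which the tool goes at most 50 mm and 8.59 degrees, less where a joint would pass 70% of its speed; a pose out of reach is approached as far as the arm can. A call is refused whole if a number of a shift passes 0.05 or a number of a turn 8.59, either way. A call with a gripper value outside its range is refused whole. The fingers move at their own pace and stop on an object; the grip force is fixed at half the most. Time passes only in rows, so rows that do not move let the fingers close. It gives the time, the measured TCP pose, the force and the opening at its end, in the units of the state.
- arm.read_state(): the state, without advancing time (a new reading comes with each control period).
- arm.get_image(name): name is "scene" or "top"; returns (picture, depth): 420x560x3 uint8, blue, green, red; 420x560 float32, mm along the optical axis (not along the pixel's ray), 0 where there is no reading.
- arm.camera_params(name): a dict with "K" (3x3 intrinsics, pixels), "dist" ([k1, k2, p1, p2, k3] as OpenCV has them; the pictures are not rectified), "world_to_cam" (4x4, takes a point from world to camera coordinates). Camera axes: x right, y up, looking along -z (the intrinsics and any distortion apply to the point x, -y, -z); pixel columns grow to the right and rows downward; lengths in mm; the calibration is good to about 2 mm. A picture is of the moment at which its call begins. camera_params takes no time and is no camera call.
- arm.job_done(): hands the job in, once; it reports no verdict.
The state is a dict: "clock": time; "joints": joint angles; "joint_vel": joint speeds; "joint_efforts": joint torques, N m; "position": TCP position; "ee_rot": TCP orientation; "contact_force": force on the tool from outside, world axes, zero at the start; "wrist_torque": the same for the moment, N m; "gripper_width": finger opening in mm.
Only numpy, scipy, OpenCV 4.12 (cv2) and the standard library are available. Lean on these libraries where they do the work, as an engineer would, in place of code of your own. Each camera call takes 0.05 s, during which the arm holds its last target.

TASK

A customer wants to know the weight of the low golden block at the back of the display: clear the pointed six-sided tower, the four-sided obelisk and the ball on its pedestal, which crowd round it, onto the lined tray, and only then lift the block out and stand it in the middle of the scale's pan. With the block on the pan, put the three tall pieces back, each upright in the middle of its own wooden base (tower on the hexagonal one, obelisk on the square one, ball on the round one). Leave the block on the pan, set every piece down gently, tip none over, and leave the loupe lying behind the display where it is.

Things in the scene. Friction and masses are not known exactly. Their poses are not given: they have to be found in the camera images.
- tower: Pointed six-sided smoky-quartz tower, standing upright: straight prism 38 mm across its flats, 120 mm high, then a six-sided point up to 150 mm; about 0.42 kg. Origin: centre of its underside; z up. One pair of parallel flats faces its own +y and -y (others at 60 deg steps); grip across flats, at about 60 to 105 mm above the underside. At the start it stands on the hexagonal base.
- obelisk: Four-sided smoky-quartz obelisk, standing upright: square foot 40 mm wide, shaft tapering slightly to 33 mm at 122 mm, then a low pyramid up to 142 mm; about 0.40 kg. Origin: centre of its underside; z up; its faces look along its own x and y. Grip across two opposite faces (about 34 mm wide at 100 mm up). At the start it stands on the square base.
- ball: Honey-coloured stone ball, 54 mm in diameter, fixed on a slim turned rosewood pedestal with a round foot 46 mm in diameter (one piece, upright, 135 mm high, the ball's centre 108 mm above the underside); about 0.32 kg. Origin: centre of its underside; z up. Grip the ball across its middle from above. At the start it stands on the round base.
- block: Low golden rutilated-quartz block with cut corners: 36 mm along its x, 26 along its y, 34 high (sides straight to 30); 0.085 kg. Origin: centre of its underside; z up. Grip across y. It starts on a black riser (40 x 34 mm, top 38 mm above the table) on the plinth, the tall pieces about 55 mm away left, right and robot-side; with them gone, only their bases (tops 12 mm below the riser's) are near.
- base_hex: Fixed wooden base, hexagonal, 54 mm across flats, 8 mm thick, dark felt top: the tower's own place. Origin: centre of its underside, which lies on the display plinth (dark wood slab 170 x 230 mm, 18 mm high, fixed). Its x axis points away from the robot, its y axis across the plinth.
- base_square: Fixed wooden base of square outline, 54 mm wide, 8 mm thick, dark felt top: the obelisk's own place. Origin: centre of its underside, on the plinth; axes parallel to those of the other bases.
- base_round: Fixed wooden base of round outline, 56 mm in diameter, 8 mm thick, dark felt top: the place of the ball on its pedestal. Origin: centre of its underside, on the plinth; axes parallel to those of the other bases.
- tray: Fixed sorting tray of black leather with a grey lining, open on top: 280 mm along its x, 130 mm along its y, walls 5 mm thick and 14 mm high. Origin: centre of its underside; the lined floor is 5 mm above it. It lies to the left or the right of the plinth; the three tall pieces fit in it in a row along its x, 90 mm apart.
- scale_pan: The bench scale's square steel pan, 110 by 110 mm, fixed and rigid. Origin: centre of its upper face, 38 mm above the table. The grey scale body, 180 by 130 mm and 32 mm high, is under it and extends towards the robot. x points away from the robot along the scale, z up. It lies on the other side of the plinth from the tray.
- loupe: Bystander: an unfolded pocket loupe lying on the mat just behind the plinth: black round lens barrel 30 mm in diameter, 24 mm high, with a steel cover 45 mm long beside it; loose, 0.06 kg. Origin: centre of the barrel's underside; x along the cover.

How it is judged:
By the outcome, as a careful person would: the job done as asked, in the order asked, and still so for the second after the job is handed in, with the robot touching nothing.
It also fails if it takes over 144 s, if anything falls off the work surface, if the arm or the gripper's body presses on something with over 40 N, if the wrist force passes 120 N, or if a joint passes its speed limit or range.

## Working session

There is one attempt and no reset: what is moved stays moved. The work goes in short steps, Python scripts to look and compute and a tool call to move; the robot and the scene stay as the last step left them, time stands still between calls to the robot, and variables do not carry over. Pictures are saved under pics/ and viewed, and the job is handed in when it is done.

Besides the shell and the picture viewer there is one more tool, called after "Emit:" as name(argument=value, ...), one argument or row to a line, values as JSON. drive_tool: Moves the arm, as the interface text tells. Its arguments: {"type":"object","properties":{"steps":{"type":"array"}},"required":["steps"]}

```bash
ls; mkdir -p pics; python3 - <<'E'
from bench import arm
import cv2,numpy as np
print(arm.read_state()); print(arm.grip_point_offset)
for n in("scene","top"):
    p,d=arm.get_image(n); cv2.imwrite(f"pics/{n}0.png",p); np.save(f"{n}0.npy",d); c=arm.camera_params(n); print(n,c)
E
```

```text
pics
{'clock': 0.0, 'joints': array([ 1.49562311e+00,  3.85542274e-01,  6.62042589e-03, -5.00875334e-04,
       -1.19400436e+00, -2.58615670e-01]), 'joint_vel': array([-0.00030228, -0.00065368,  0.00127327,  0.00011931, -0.00057436,
       -0.00022624]), 'joint_efforts': array([ 9.68204768e-04, -3.92288840e+01,  1.88397628e+01,  4.18595999e+00,
       -4.70694155e-03,  5.11492971e-06]), 'position': array([204.54621397, 589.9569918 , 230.22781809]), 'ee_rot': array([ 9.86089480e-01, -1.66211762e-01, -1.34252082e-04,  1.08178286e-03]), 'contact_force': array([ 0.19812013,  0.10807397, -0.14594965]), 'wrist_torque': array([ 0.02400068, -0.00195823,  0.06370635]), 'gripper_width': 85.48535340724287}
18.700000000000003
scene {'K': array([[405.54978028,   0.        , 278.96720665],
       [  0.        , 405.54978028, 212.14316824],
       [  0.        ,   0.        ,   1.        ]]), 'dist': array([-0.02883789,  0.        ,  0.        ,  0.        ,  0.        ]), 'world_to_cam': array([[ 3.87589606e-01,  9.21831665e-01,  8.23754936e-04,
        -2.43258817e+02],
       [-7.57757592e-01,  3.18094550e-01,  5.69753708e-01,
         4.14556026e+02],
       [ 5.24954978e-01, -2.21454822e-01,  8.21815085e-01,
        -1.24176576e+03],
       [ 0.00000000e+00,  0.00000000e+00,  0.00000000e+00,
         1.00000000e+00]])}
top {'K': array([[443.96399434,   0.        , 284.15997047],
       [  0.        , 443.96399434, 202.28075627],
       [  0.        ,   0.        ,   1.        ]]), 'dist': array([-0.07192423,  0.        ,  0.        ,  0.        ,  0.        ]), 'world_to_cam': array([[ 2.62449027e-02, -9.98842175e-01,  4.03176591e-02,
        -2.92041473e+01],
       [ 9.96660596e-01,  2.92646183e-02,  7.62314754e-02,
        -5.87386669e+02],
       [-7.73230937e-02,  3.81823345e-02,  9.96274685e-01,
        -9.42330294e+02],
       [ 0.00000000e+00,  0.00000000e+00,  0.00000000e+00,
         1.00000000e+00]])}
```

View pics/scene0.png

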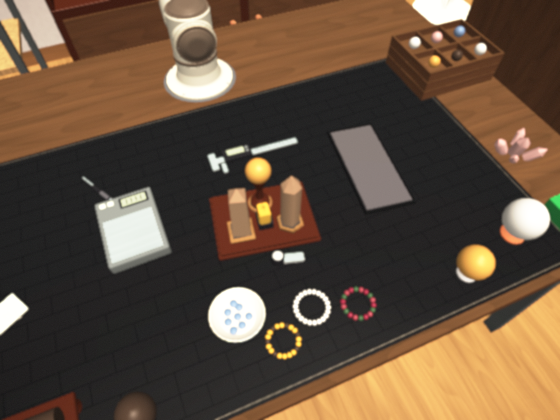

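View pics/top0.png

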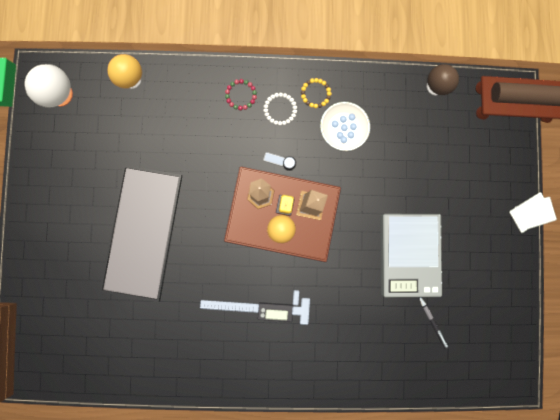

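```bash
cat > h.py <<'E'
import cv2,numpy as np
from bench import arm
def P(n):
    c=arm.camera_params(n); return c["K"],np.array(c["dist"]),c["world_to_cam"]
def ray(n,uv):
    K,d,T=P(n); q=cv2.undistortPoints(np.float64(uv).reshape(-1,1,2),K,d)[:,0]
    dc=np.c_[q[:,0],-q[:,1],-np.ones(len(q))]; R=T[:3,:3]; return -R.T@T[:3,3], dc@R
def onz(n,uv,z):
    o,D=ray(n,uv); return o+D*((z-o[2])/D[:,2])[:,None]
def cloud(n,dep):
    h,w=dep.shape; v,u=np.mgrid[:h,:w]; o,D=ray(n,np.c_[u.ravel(),v.ravel()])
    return (o+D*dep.ravel()[:,None]).reshape(h,w,3)
def proj(n,X):
    K,d,T=P(n); X=np.atleast_2d(X).astype(float); c=X@T[:3,:3].T+T[:3,3]; c=c*[1,-1,-1]
    return cv2.projectPoints(c,np.zeros(3),np.zeros(3),K,d)[0][:,0]
def yaw(q):
    from scipy.spatial.transform import Rotation as R
    m=R.from_quat(q).as_matrix(); return m
E
python3 - <<'E'
import cv2
a=cv2.imread('pics/top0.png')[150:270,200:360]; cv2.imwrite('pics/topc.png',cv2.resize(a,None,fx=5,fy=5,interpolation=cv2.INTER_CUBIC))
a=cv2.imread('pics/scene0.png')[145:265,200:330]; cv2.imwrite('pics/scenec.png',cv2.resize(a,None,fx=5,fy=5,interpolation=cv2.INTER_CUBIC))
from h import *
d=np.load('top0.npy');C=cloud('top',d)
for u,v in [(260,188),(316,202),(281,229),(286,205),(240,225),(150,230),(410,240),(400,150),(300,235),(289,162),(405,287)]: print(u,v,C[v,u].round(1))
d=np.load('scene0.npy');C=cloud('scene',d)
print('scene')
for u,v in [(258,170),(238,192),(291,183),(264,210),(132,235),(370,170),(230,290)]: print(u,v,C[v,u].round(1))
E
```

```text
260 188 [601.1  37.9 174.6]
316 202 [579.3 -66.7 164. ]
281 229 [527.4  -3.  161.4]
286 205 [578.5 -14.9  73.8]
240 225 [536.1  81.4  19.6]
150 230 [519.8 278.1   9.2]
410 240 [ 512.9 -285.4   43. ]
400 150 [ 717.6 -275.8   -1.6]
300 235 [517.9 -49.2  20.6]
289 162 [676.5 -21.1  24.8]
405 287 [ 411.3 -278.6   32.9]
scene
258 170 [544.2 -11.5 153.6]
238 192 [587.  -69.3 160.4]
291 183 [609.3  33.1 164.4]
264 210 [586.1 -17.6  69.8]
132 235 [ 513.  -298.5   34.1]
370 170 [532.2 289.4   5.3]
230 290 [ 710.8 -142.6   20.6]
```

View pics/topc.png

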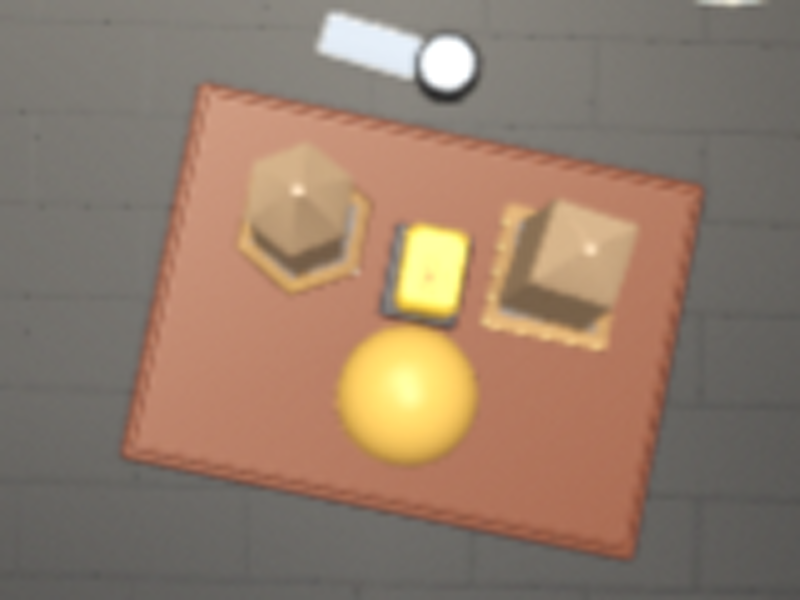

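View pics/scenec.png

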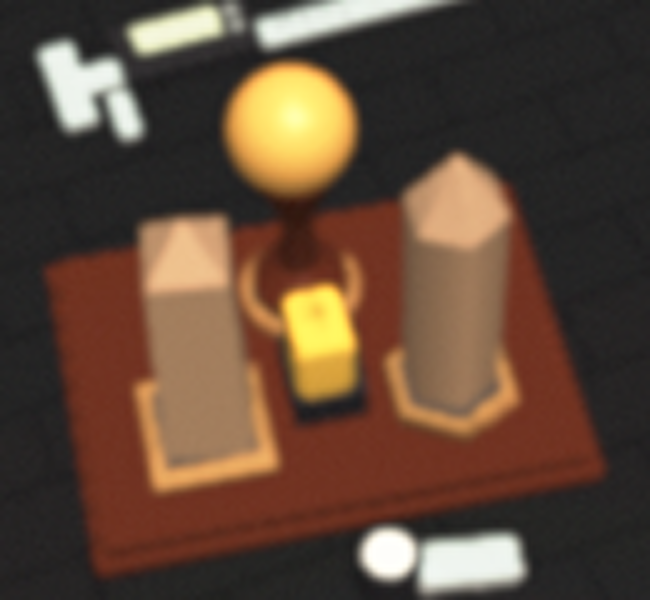

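```bash
python3 - <<'E'
from h import *
t=lambda *p: (np.array(p)+.5)/5-.5+[200,150]
s=lambda *p: (np.array(p)+.5)/5-.5+[200,145]
def pr(l,x): print(l,x.round(1).tolist())
pc=onz('top',t((203,85),(704,190),(632,557),(124,457)),18); pr('plinth',pc); c=pc.mean(0); pr('c',c)
ax=(pc[0]+pc[1]-pc[2]-pc[3])/2; ay=(pc[0]+pc[3]-pc[1]-pc[2])/2
print(np.hypot(*ax[:2]),np.hypot(*ay[:2]),np.degrees(np.arctan2(ax[1],ax[0])),np.degrees(np.arctan2(-ay[0],ay[1])))
ps=onz('scene',s((45,270),(512,187),(606,470),(100,575)),18); pr('plinth scene',ps); pr('c',ps.mean(0))
pr('tower top/scene',np.r_[onz('top',t((297,190)),176),onz('scene',s((458,152)),176)])
pr('obel',np.r_[onz('top',t((590,248)),168),onz('scene',s((183,222)),168)])
# ball & block masks
for n in('top','scene'):
    im=cv2.imread(f'pics/{n}0.png'); h=cv2.cvtColor(im,cv2.COLOR_BGR2HSV)
    m=cv2.inRange(h,(12,110,90),(35,255,255))
    k,l,st,ce=cv2.connectedComponentsWithStats(m)
    for i in range(1,k):
        if st[i,4]>60: print(n,st[i],ce[i].round(1), onz(n,[ce[i]],134).round(1), onz(n,[ce[i]],72).round(1))
pr('block top',onz('top',t((405,227),(470,230),(460,317),(396,307)),70))
pr('obel corners',onz('top',t((556,200),(638,225),(610,307),(532,280)),148))
pr('tower corners',onz('top',t((250,168),(304,142),(352,178),(347,234),(296,257),(250,221)),146))
# bases
pr('hex base L,bottom,R',onz('top',t((240,243),(293,292),(360,268),(370,210)),26))
pr('sq base',onz('top',t((508,204),(484,324),(606,350)),26))
pr('loupe',onz('top',t((447,64)),24))
# tray: depth-free, mask by corners
im=cv2.imread('pics/top0.png')
for nm,(x0,y0,x1,y1) in dict(tray=(95,160,190,305),scale=(375,205,450,305)).items():
    g=cv2.GaussianBlur(im,(3,3),0).max(2); m=np.zeros_like(g); m[y0:y1,x0:x1]=(g[y0:y1,x0:x1]>(75))*255
    cs,_=cv2.findContours(m,0,1); c=max(cs,key=cv2.contourArea); r=cv2.minAreaRect(c); b=cv2.boxPoints(r); print(nm,r)
    for z in (5,14,32,38): q=onz('top',b,z);print(z,q.round(0)[:,:2].tolist(),q.mean(0).round(1),np.linalg.norm(q[0]-q[1]),np.linalg.norm(q[1]-q[2]))
E
python3 - <<'E'
import cv2
a=cv2.imread('pics/top0.png')[200:310,370:460]; cv2.imwrite('pics/scl.png',cv2.resize(a,None,fx=5,fy=5,interpolation=cv2.INTER_CUBIC))
E
```

```text
plinth [[664.0, 85.5, 18.0], [624.5, -136.3, 18.0], [462.9, -107.5, 18.0], [500.6, 114.1, 18.0]]
c [563.0, -11.1, 18.0]
164.98701068546254 224.99086976717504 -10.018605147175693 -9.874581052283446
plinth scene [[470.7, -113.9, 18.0], [510.3, 109.9, 18.0], [671.6, 81.4, 18.0], [635.1, -140.3, 18.0]]
c [571.9, -15.7, 18.0]
tower top/scene [[601.7, 39.8, 176.0], [599.6, 37.5, 176.0]]
obel [[584.3, -69.2, 168.0], [584.6, -71.4, 168.0]]
top [    0     0   560    81 31761] [298.6  28.4] [[930.5 -28.4 134. ]] [[960.9 -32.3  72. ]]
top [107  54  35  34 892] [124.   70.6] [[830.3 314.  134. ]] [[853.4 335.2  72. ]]
top [309  78  18   8  78] [317.6  81. ] [[822.4 -68.6 134. ]] [[844.9 -75.4  72. ]]
top [  0 106   9 104 477] [  2.4 142.4] [[680.6 546.  134. ]] [[692.8 584.1  72. ]]
top [    0   119   560   301 10290] [386.6 347.3] [[ 306.6 -212.3  134. ]] [[ 291.5 -229.5   72. ]]
top [247 188  27  21 121] [261.1 200.4] [[581.6  35.7 134. ]] [[586.6  36.6  72. ]]
top [296 190  27  31 184] [306.3 208.9] [[567.8 -51.6 134. ]] [[571.8 -57.1  72. ]]
top [267 194  29  50 788] [281.8 224.4] [[536.7  -
[... 2257 characters left out ...]
632921
38 [[666.0, 397.0], [672.0, 194.0], [367.0, 182.0], [361.0, 380.0]] [516.3 288.4  38. ] 202.5299520003589 305.31402112394596
scale ((408.5, 254.5), (99.0, 67.0), 90.0)
5 [[589.0, -217.0], [594.0, -372.0], [372.0, -373.0], [370.0, -220.0]] [ 481.1 -295.5    5. ] 154.6322092707461 222.15965437465368
14 [[589.0, -215.0], [593.0, -368.0], [373.0, -369.0], [371.0, -218.0]] [ 481.4 -292.6   14. ] 153.2117908742394 220.11894331242718
32 [[587.0, -211.0], [591.0, -361.0], [375.0, -362.0], [374.0, -214.0]] [ 482.  -286.7   32. ] 150.3709540812258 216.03752118797397
38 [[587.0, -209.0], [591.0, -358.0], [376.0, -360.0], [375.0, -212.0]] [ 482.2 -284.8   38. ] 149.4240084835546 214.6770471464896
```

View pics/scl.png

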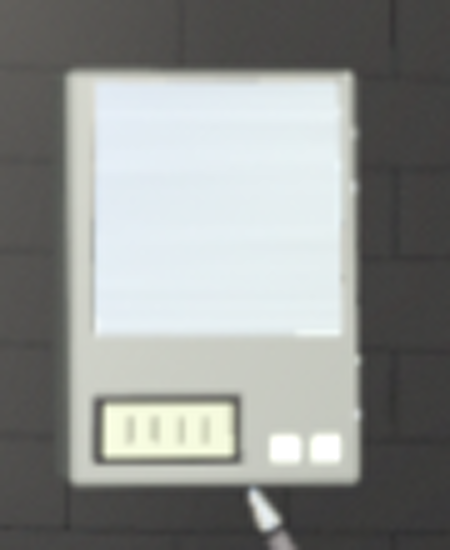

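```bash
cat >> h.py <<'E'
def go(x,y,z,yawdeg,cmd=None):
    s=arm.read_state(); m=yaw(s['ee_rot']); p=s['position']; a=np.degrees(np.arctan2(m[1,0],m[0,0]))
    print('now',p.round(1),'yaw',round(a,2),'w',round(s['gripper_width'],1),'F',s['contact_force'].round(1),'t',round(s['clock'],1))
    d=np.array([x,y,z])-p
    # shifts if done BEFORE turning / AFTER turning (ideal down tool)
    b=np.radians(yawdeg); A=np.array([[np.cos(b),np.sin(b),0],[np.sin(b),-np.cos(b),0],[0,0,-1]])
    print('shift before turn(mm)',(m.T@d).round(1),' after turn',(A.T@d).round(1),' turn tool z',round(a-yawdeg,2))
E
python3 - <<'E'
from h import *
t=lambda *p: (np.array(p)+.5)/5-.5+[200,150]
s=lambda *p: (np.array(p)+.5)/5-.5+[200,145]
print('ball',onz('top',t((407,396)),134),onz('scene',s((291,129)),134))
print('tray t',(q:=onz('top',[(127,169),(181,175),(159,299),(104,291)],14)).round(0),q.mean(0))
print('tray s',(q:=onz('scene',[(331,128),(372,125),(411,202),(368,209)],14)).round(0),q.mean(0))
f=lambda *p:(np.array(p)+.5)/5-.5+[370,200]
print('pan',(q:=onz('top',f((93,82),(341,82),(341,335),(95,335)),38)).round(0),q.mean(0))
go(601,39,230,-3.5)
E
```

```text
ball [[528.27388872  -3.89127003 134.        ]] [[529.08715041  -6.96970664 134.        ]]
tray t [[652. 334.  14.]
 [642. 215.  14.]
 [372. 251.  14.]
 [385. 371.  14.]] [512.72723184 292.7041197   14.        ]
tray s [[367. 262.  14.]
 [400. 371.  14.]
 [662. 324.  14.]
 [640. 220.  14.]] [517.2511083  294.11779717  14.        ]
pan [[ 564. -238.   38.]
 [ 567. -349.   38.]
 [ 457. -349.   38.]
 [ 455. -240.   38.]] [ 510.44869731 -294.29104324   38.        ]
now [204.6 590.  230.3] yaw -19.13 w 85.5 F [-0.4 -0.1 -0.3] t 0.1
shift before turn(mm) [555.1 390.6   1.2]  after turn [4.293e+02 5.258e+02 3.000e-01]  turn tool z -15.63
```

Emit:
drive_tool(
  steps=[
    [0, 0, 0, -8, 0.085],
    [0, 0, 0, -7.6, 0.085],
    [0.025, 0.031, 0, 0, 0.085],
    [0.025, 0.031, 0, 0, 0.085],
    [0.025, 0.031, 0, 0, 0.085],
    [0.025, 0.031, 0, 0, 0.085],
    [0.025, 0.031, 0, 0, 0.085],
    [0.025, 0.031, 0, 0, 0.085],
    [0.025, 0.031, 0, 0, 0.085],
    [0.025, 0.031, 0, 0, 0.085],
    [0.025, 0.031, 0, 0, 0.085],
    [0.025, 0.031, 0, 0, 0.085],
    [0.025, 0.031, 0, 0, 0.085],
    [0.025, 0.031, 0, 0, 0.085],
    [0.025, 0.031, 0, 0, 0.085],
    [0.025, 0.031, 0, 0, 0.085],
    [0.025, 0.031, 0, 0, 0.085],
    [0.025, 0.031, 0, 0, 0.085],
    [0, 0, 0, 0, 0.085],
    [0, 0, 0, 0, 0.085],
  ],
)

```text
clock: 2.1
position: [573.4, 69.9, 230.4]
ee_rot: [0.999, -0.032, -0.001, 0.0]
contact_force: [-0.0, 0.3, 0.3]
gripper_width: 84.9
```

```bash
python3 -c "
from h import *
go(601,39,107,-3.5)
p,d=arm.get_image('top'); cv2.imwrite('pics/t1.png',p)
p,d=arm.get_image('scene'); cv2.imwrite('pics/s1.png',p)"
```

```text
now [573.4  69.9 230.4] yaw -3.65 w 84.9 F [-0.   0.3  0.3] t 2.1
shift before turn(mm) [ 29.7  29.  123.4]  after turn [ 29.5  29.2 123.4]  turn tool z -0.15
```

View pics/s1.png

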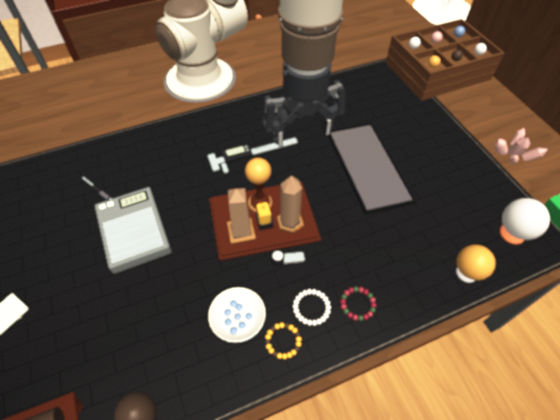

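```bash
python3 -c "
from h import *
s=arm.read_state();p=s['position']
print(p,proj('scene',p+[0,0,13]),proj('top',p+[0,0,13]))
for n,a in(('t1',proj('top',p)[0]),('s1',proj('scene',p)[0])):
    im=cv2.imread(f'pics/{n}.png');cv2.circle(im,(int(a[0]),int(a[1])),1,(0,0,255),-1)
    x,y=int(a[0])-60,int(a[1])-60; x=max(x,0);y=max(y,0)
    cv2.imwrite(f'pics/{n}c.png',cv2.resize(im[y:y+120,x:x+120],None,fx=4,fy=4))
"; cd pics; python3 -c "
import cv2,numpy as np; cv2.imwrite('c1.png',cv2.resize(np.hstack([cv2.imread('t1c.png'),cv2.imread('s1c.png')]),(800,400)))"
```

```text
[572.99505635  71.20388833 230.98139147] [[302.89442588 136.06414864]] [[238.97872499 199.65928303]]
```

View pics/c1.png

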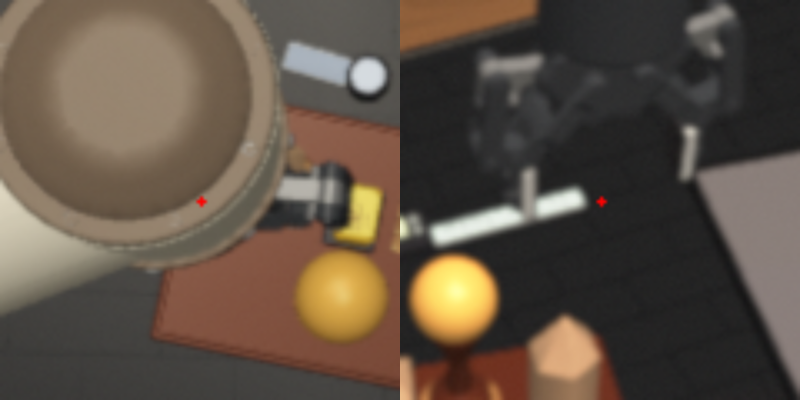

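Emit:
drive_tool(
  steps=[
    [0.015, 0.015, 0, 0, 0.085],
    [0.0142, 0.0153, 0, 0, 0.085],
    [0, 0, 0.03, 0, 0.085],
    [0, 0, 0.03, 0, 0.085],
    [0, 0, 0.02, 0, 0.085],
    [0, 0, 0.015, 0, 0.085],
    [0, 0, 0.01, 0, 0.085],
    [0, 0, 0.008, 0, 0.085],
    [0, 0, 0.005, 0, 0.085],
    [0, 0, 0.005, 0, 0.085],
    [0, 0, 0, 0, 0.085],
    [0, 0, 0, 0, 0.085],
  ],
)

```text
clock: 3.4
position: [601.1, 38.8, 108.7]
ee_rot: [1.0, -0.031, 0.0, -0.0]
contact_force: [-0.2, 0.5, 0.9]
gripper_width: 85.0
```

```bash
python3 -c "
from h import *
go(601,39,107,-3.5)
p,d=arm.get_image('scene'); cv2.imwrite('pics/s2.png',cv2.resize(p[100:260,180:380],None,fx=4,fy=4)[:600])"
```

```text
now [601.1  38.8 108.7] yaw -3.52 w 85.0 F [-0.2  0.5  0.9] t 3.4
shift before turn(mm) [-0.1 -0.2  1.7]  after turn [-0.1 -0.2  1.7]  turn tool z -0.02
```

View pics/s2.png

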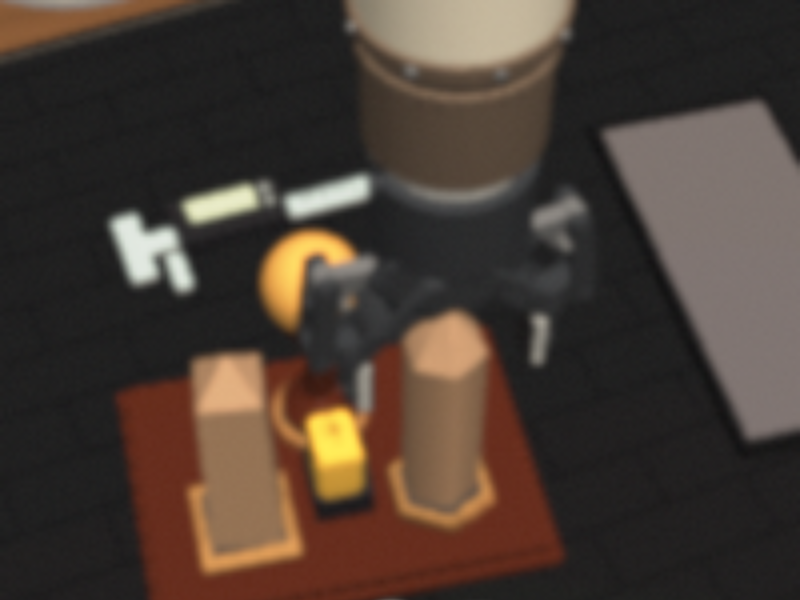

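Emit:
drive_tool(
  steps=[
    [0, 0, 0, 0, 0.05],
    [0, 0, 0, 0, 0.042],
    [0, 0, 0, 0, 0.036],
    [0, 0, 0, 0, 0.03],
    [0, 0, 0, 0, 0.02],
    [0, 0, 0, 0, 0.01],
    [0, 0, 0, 0, 0.0],
    [0, 0, 0, 0, 0.0],
    [0, 0, 0, 0, 0.0],
    [0, 0, 0, 0, 0.0],
  ],
)

```text
clock: 4.45
position: [601.1, 38.7, 108.7]
ee_rot: [1.0, -0.031, 0.0, 0.0]
contact_force: [-0.3, -1.2, 4.0]
gripper_width: 37.5
```

Emit:
drive_tool(
  steps=[
    [0, 0, -0.003, 0, 0],
    [0, 0, -0.006, 0, 0],
    [0, 0, -0.012, 0, 0],
    [0, 0, -0.015, 0, 0],
    [0, 0, -0.008, 0, 0],
    [0, -0.006, 0, 0, 0],
    [-0.001, -0.012, 0, 0, 0],
    [-0.001, -0.02, 0, 0, 0],
    [-0.0015, -0.026, 0, 0, 0],
    [-0.0015, -0.028, 0, 0, 0],
    [-0.0015, -0.028, 0, 0, 0],
    [-0.0015, -0.028, 0, 0, 0],
    [-0.0015, -0.028, 0, 0, 0],
    [-0.0015, -0.026, 0, 0, 0],
    [-0.001, -0.02, 0, 0, 0],
    [-0.001, -0.012, 0, 0, 0],
    [0, -0.006, 0, 0, 0],
    [0, -0.002, 0, 0, 0],
    [0, 0, 0, 0, 0],
    [0, 0, 0, 0, 0],
  ],
)

```text
clock: 6.45
position: [602.7, 280.2, 152.4]
ee_rot: [1.0, -0.031, -0.0, 0.0]
contact_force: [-0.6, 0.0, -2.7]
gripper_width: 38.1
```

```bash
python3 -c "
from h import *
go(603,281,107-26+5,-3.5)
p,d=arm.get_image('scene'); cv2.imwrite('pics/s3.png',cv2.resize(p[60:260,180:420],None,fx=3,fy=3)[:600])"
```

```text
now [602.7 280.2 152.4] yaw -3.59 w 38.1 F [-0.6  0.  -2.7] t 6.5
shift before turn(mm) [ 0.3 -0.9 66.4]  after turn [ 0.2 -0.9 66.4]  turn tool z -0.09
```

View pics/s3.png

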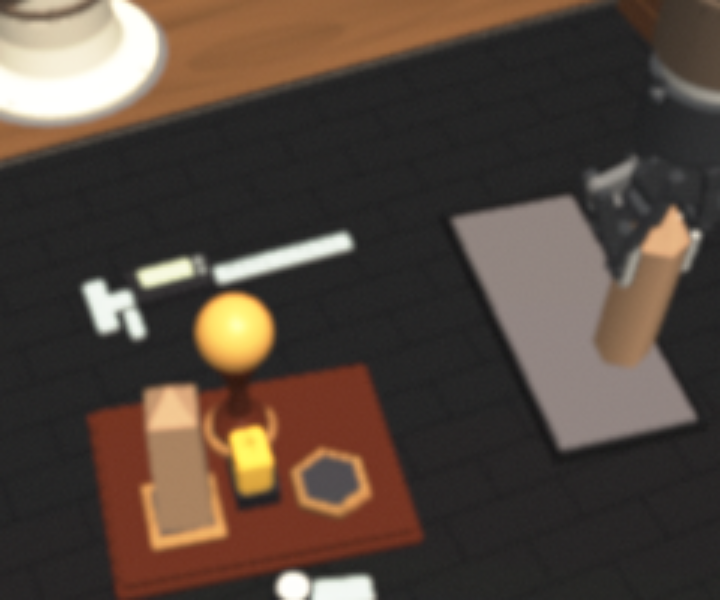

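```bash
python3 -c "
from h import *
q=proj('scene',[[603,280,69.7],[603,280,219.7]]);print((q-[180,60])*3)"
```

```text
[[621.43083395 343.64480024]
 [670.55676699 198.26048592]]
```

Emit:
drive_tool(
  steps=[
    [0, 0, 0.008, 0, 0],
    [0, 0, 0.014, 0, 0],
    [0, 0, 0.014, 0, 0],
    [0, 0, 0.012, 0, 0],
    [0, 0, 0.006, 0, 0],
    [0, 0, 0.004, 0, 0],
    [0, 0, 0.002, 0, 0],
    [0, 0, 0.002, 0, 0],
    [0, 0, 0.001, 0, 0],
    [0, 0, 0.001, 0, 0],
    [0, 0, 0, 0, 0],
    [0, 0, 0, 0, 0],
  ],
)

```text
clock: 7.7
position: [602.8, 281.2, 88.6]
ee_rot: [1.0, -0.031, 0.0, -0.0]
contact_force: [0.0, -0.1, -3.6]
gripper_width: 38.0
```

Emit:
drive_tool(
  steps=[
    [0, 0, 0.0005, 0, 0],
    [0, 0, 0.0005, 0, 0],
    [0, 0, 0, 0, 0],
    [0, 0, 0, 0, 0],
  ],
)

```text
clock: 8.1
position: [602.8, 281.2, 87.8]
ee_rot: [1.0, -0.031, 0.0, -0.0]
contact_force: [-1.4, -0.3, -2.0]
gripper_width: 37.7
```

Emit:
drive_tool(
  steps=[
    [0, 0, 0.0005, 0, 0],
    [0, 0, 0, 0, 0],
    [0, 0, 0, 0, 0],
  ],
)

```text
clock: 8.4
position: [603.0, 281.3, 87.8]
ee_rot: [1.0, -0.031, 0.001, -0.0]
contact_force: [-1.8, -0.8, 4.2]
gripper_width: 37.8
```

Emit:
drive_tool(
  steps=[
    [0, 0, 0, 0, 0.038],
    [0, 0, 0, 0, 0.04],
    [0, 0, 0, 0, 0.043],
    [0, 0, 0, 0, 0.05],
    [0, 0, 0, 0, 0.06],
    [0, 0, 0, 0, 0.075],
    [0, 0, 0, 0, 0.085],
    [0, 0, 0, 0, 0.085],
    [0, 0, 0, 0, 0.085],
    [0, 0, -0.01, 0, 0.085],
    [0, 0, -0.02, 0, 0.085],
    [0, 0, -0.035, 0, 0.085],
    [0, 0, -0.035, 0, 0.085],
    [0, 0, -0.03, 0, 0.085],
    [0, 0, -0.01, 0, 0.085],
    [0, 0, 0, 0, 0.085],
  ],
)

```text
clock: 10.0
position: [603.3, 281.6, 229.4]
ee_rot: [1.0, -0.031, 0.002, -0.001]
contact_force: [0.4, -0.1, 0.1]
gripper_width: 84.8
```

```bash
python3 -c "
from h import *
go(528.5,-5,228,-3.5)
p,d=arm.get_image('scene'); cv2.imwrite('pics/s4.png',cv2.resize(p[60:260,180:420],None,fx=3,fy=3)[:600])"
```

```text
now [603.3 281.6 229.4] yaw -3.52 w 84.8 F [ 0.4 -0.1  0.1] t 10.0
shift before turn(mm) [-57.  290.7   0.3]  after turn [-57.2 290.6   1.4]  turn tool z -0.02
```

View pics/s4.png

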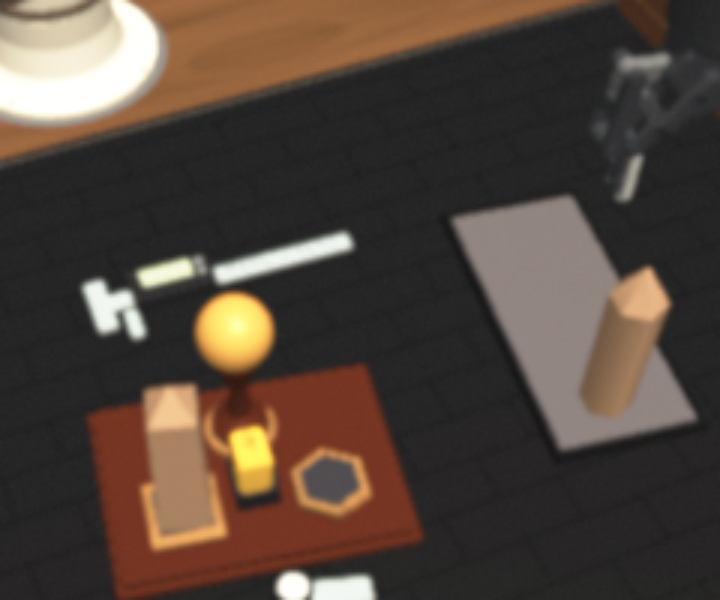

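Emit:
drive_tool(
  steps=[
    [-0.003, 0.015, 0, 0, 0.085],
    [-0.006, 0.03, 0, 0, 0.085],
    [-0.006, 0.032, 0, 0, 0.085],
    [-0.006, 0.032, 0, 0, 0.085],
    [-0.006, 0.032, 0, 0, 0.085],
    [-0.006, 0.032, 0, 0, 0.085],
    [-0.006, 0.032, 0, 0, 0.085],
    [-0.006, 0.032, 0, 0, 0.085],
    [-0.006, 0.03, 0, 0, 0.085],
    [-0.004, 0.015, 0, 0, 0.085],
    [-0.002, 0.0086, 0, 0, 0.085],
    [0, 0, 0, 0, 0.085],
    [0, 0, 0, 0, 0.085],
    [0, 0, 0, 0, 0.085],
  ],
)

```text
clock: 11.45
position: [528.2, -4.6, 226.6]
ee_rot: [1.0, -0.03, -0.0, 0.0]
contact_force: [-0.7, -0.2, -0.6]
gripper_width: 84.9
```

```bash
python3 -c "
from h import *
go(528.5,-5,110,-3.5)"
```

```text
now [528.2  -4.6 226.6] yaw -3.46 w 84.9 F [-0.7 -0.2 -0.6] t 11.4
shift before turn(mm) [  0.3   0.4 116.6]  after turn [  0.3   0.4 116.6]  turn tool z 0.04
```

Emit:
drive_tool(
  steps=[
    [0, 0, 0.02, 0, 0.085],
    [0, 0, 0.03, 0, 0.085],
    [0, 0, 0.025, 0, 0.085],
    [0, 0, 0.02, 0, 0.085],
    [0, 0, 0.012, 0, 0.085],
    [0, 0, 0.006, 0, 0.085],
    [0, 0, 0.003, 0, 0.085],
    [0, 0, 0, 0, 0.07],
    [0, 0, 0, 0, 0.06],
    [0, 0, 0, 0, 0.052],
    [0, 0, 0, 0, 0.045],
    [0, 0, 0, 0, 0.03],
    [0, 0, 0, 0, 0.0],
    [0, 0, 0, 0, 0.0],
    [0, 0, 0, 0, 0.0],
    [0, 0, 0, 0, 0.0],
  ],
)

```text
clock: 13.05
position: [528.6, -5.3, 112.2]
ee_rot: [1.0, -0.031, 0.001, -0.0]
contact_force: [-1.3, 0.8, 6.8]
gripper_width: 51.5
```

```bash
python3 -c "
from h import *
go(425,305,155,-3.5)
p,d=arm.get_image('scene'); cv2.imwrite('pics/s5.png',cv2.resize(p[60:260,180:420],None,fx=3,fy=3)[:600])"
```

```text
now [528.6  -5.3 112.2] yaw -3.51 w 51.5 F [-1.3  0.8  6.8] t 13.1
shift before turn(mm) [-122.3 -303.4  -43. ]  after turn [-122.4 -303.4  -42.8]  turn tool z -0.01
```

View pics/s5.png

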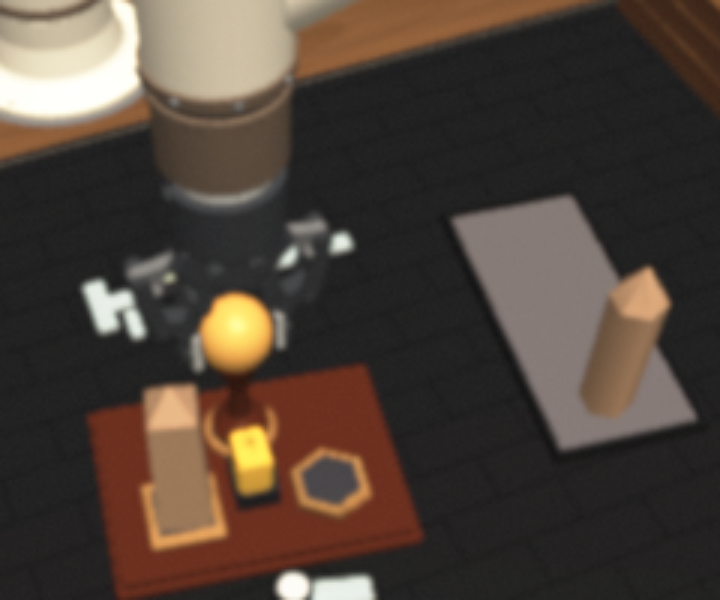

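Emit:
drive_tool(
  steps=[
    [0, 0, 0, 0, 0.054],
    [0, 0, 0, 0, 0.06],
    [0, 0, 0, 0, 0.065],
    [0, 0, 0, 0, 0.065],
    [0, 0, 0.004, 0, 0.065],
    [0, 0, 0.004, 0, 0.065],
    [0, 0, 0, 0, 0.065],
    [0, 0, 0, 0, 0.056],
    [0, 0, 0, 0, 0.052],
    [0, 0, 0, 0, 0.045],
    [0, 0, 0, 0, 0.03],
    [0, 0, 0, 0, 0.0],
    [0, 0, 0, 0, 0.0],
    [0, 0, 0, 0, 0.0],
    [0, 0, 0, 0, 0.0],
  ],
)

```text
clock: 14.6
position: [528.0, -5.4, 103.0]
ee_rot: [1.0, -0.031, 0.0, 0.0]
contact_force: [-1.0, 0.4, 2.6]
gripper_width: 51.9
```

Emit:
drive_tool(
  steps=[
    [0, 0, -0.002, 0, 0],
    [0, 0, -0.004, 0, 0],
    [0, 0, -0.006, 0, 0],
    [0, 0, 0, 0, 0],
    [0, 0, 0, 0, 0],
    [0, 0, 0, 0, 0],
  ],
)

```text
clock: 15.2
position: [527.7, -5.4, 114.6]
ee_rot: [1.0, -0.031, -0.0, -0.0]
contact_force: [0.5, 0.7, -2.6]
gripper_width: 51.9
```

```bash
python3 -c "
from h import *
go(425,305,155,-3.5)
p,d=arm.get_image('scene'); cv2.imwrite('pics/s6.png',cv2.resize(p[120:240,200:340],None,fx=5,fy=5)[:600])"
```

```text
now [527.7  -5.4 114.6] yaw -3.54 w 51.9 F [ 0.5  0.7 -2.6] t 15.2
shift before turn(mm) [-121.6 -303.5  -40.3]  after turn [-121.4 -303.6  -40.4]  turn tool z -0.04
```

View pics/s6.png

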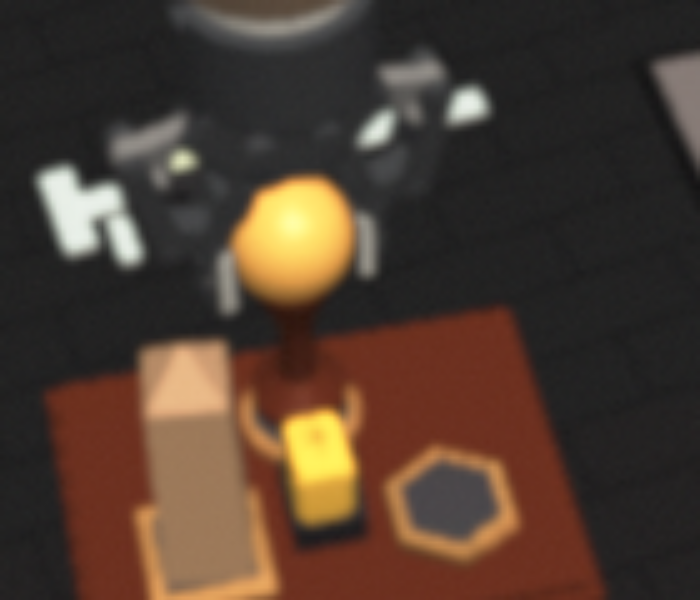

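Emit:
drive_tool(
  steps=[
    [0, 0, -0.01, 0, 0],
    [-0.005, 0, -0.015, 0, 0],
    [-0.01, -0.005, -0.01, 0, 0],
    [-0.01, -0.01, 0, 0, 0],
    [-0.009, -0.018, 0, 0, 0],
    [-0.009, -0.026, 0, 0, 0],
    [-0.01, -0.028, 0, 0, 0],
    [-0.01, -0.028, 0, 0, 0],
    [-0.01, -0.028, 0, 0, 0],
    [-0.01, -0.028, 0, 0, 0],
    [-0.01, -0.028, 0, 0, 0],
    [-0.01, -0.028, 0, 0, 0],
    [-0.009, -0.026, 0, 0, 0],
    [-0.006, -0.022, 0, 0, 0],
    [-0.0024, -0.015, 0, 0, 0],
    [-0.001, -0.009, 0, 0, 0],
    [0, -0.0046, 0, 0, 0],
    [0, 0, 0, 0, 0],
    [0, 0, 0, 0, 0],
  ],
)

```text
clock: 17.15
position: [425.4, 304.3, 149.6]
ee_rot: [1.0, -0.031, -0.0, 0.0]
contact_force: [0.2, -1.0, -3.0]
gripper_width: 52.5
```

```bash
python3 -c "
from h import *
go(425,305,103-21,-3.5)"
```

```text
now [425.4 304.3 149.6] yaw -3.58 w 52.5 F [ 0.2 -1.  -3. ] t 17.1
shift before turn(mm) [-0.4 -0.7 67.6]  after turn [-0.4 -0.7 67.6]  turn tool z -0.08
```

Emit:
drive_tool(
  steps=[
    [0, 0, 0.008, 0, 0],
    [0, 0, 0.015, 0, 0],
    [0, 0, 0.015, 0, 0],
    [0, 0, 0.014, 0, 0],
    [0, 0, 0.006, 0, 0],
    [0, 0, 0.004, 0, 0],
    [0, 0, 0.002, 0, 0],
    [0, 0, 0.001, 0, 0],
    [0, 0, 0.001, 0, 0],
    [0, 0, 0, 0, 0],
    [0, 0, 0, 0, 0],
  ],
)

```text
clock: 18.25
position: [425.5, 305.2, 84.1]
ee_rot: [1.0, -0.031, 0.0, -0.0]
contact_force: [-0.4, -0.0, -2.4]
gripper_width: 52.0
```

Emit:
drive_tool(
  steps=[
    [0, 0, 0.0007, 0, 0],
    [0, 0, 0.0007, 0, 0],
    [0, 0, 0, 0, 0],
    [0, 0, 0, 0, 0],
  ],
)

```text
clock: 18.65
position: [425.4, 305.1, 82.4]
ee_rot: [1.0, -0.031, -0.0, 0.0]
contact_force: [0.6, -0.0, -3.2]
gripper_width: 52.0
```

Emit:
drive_tool(
  steps=[
    [0, 0, 0.0007, 0, 0],
    [0, 0, 0.0005, 0, 0],
    [0, 0, 0, 0, 0],
    [0, 0, 0, 0, 0],
  ],
)

```text
clock: 19.05
position: [425.7, 305.3, 82.0]
ee_rot: [1.0, -0.031, 0.0, -0.0]
contact_force: [-1.0, -1.6, 4.9]
gripper_width: 51.9
```

Emit:
drive_tool(
  steps=[
    [0, 0, 0, 0, 0.053],
    [0, 0, 0, 0, 0.056],
    [0, 0, 0, 0, 0.06],
    [0, 0, 0, 0, 0.065],
    [0, 0, 0, 0, 0.075],
    [0, 0, 0, 0, 0.085],
    [0, 0, 0, 0, 0.085],
    [0, 0, 0, 0, 0.085],
    [0, 0, -0.01, 0, 0.085],
    [0, 0, -0.02, 0, 0.085],
    [0, 0, -0.04, 0, 0.085],
    [0, 0, -0.04, 0, 0.085],
    [0, 0, -0.03, 0, 0.085],
    [0, 0, -0.006, 0, 0.085],
    [0, 0, 0, 0, 0.085],
    [0, 0, 0, 0, 0.085],
  ],
)

```text
clock: 20.65
position: [424.8, 304.5, 226.4]
ee_rot: [1.0, -0.031, -0.001, 0.001]
contact_force: [-0.1, 0.5, -0.3]
gripper_width: 84.9
```

```bash
python3 -c "
from h import *
go(584.4,-70,228,-16.5)
p,d=arm.get_image('scene'); cv2.imwrite('pics/s7.png',cv2.resize(p[60:260,180:420],None,fx=3,fy=3)[:600])"
```

```text
now [424.8 304.5 226.4] yaw -3.54 w 84.9 F [-0.1  0.5 -0.3] t 20.6
shift before turn(mm) [182.5 364.   -1.5]  after turn [259.4 313.8  -1.6]  turn tool z 12.96
```

View pics/s7.png

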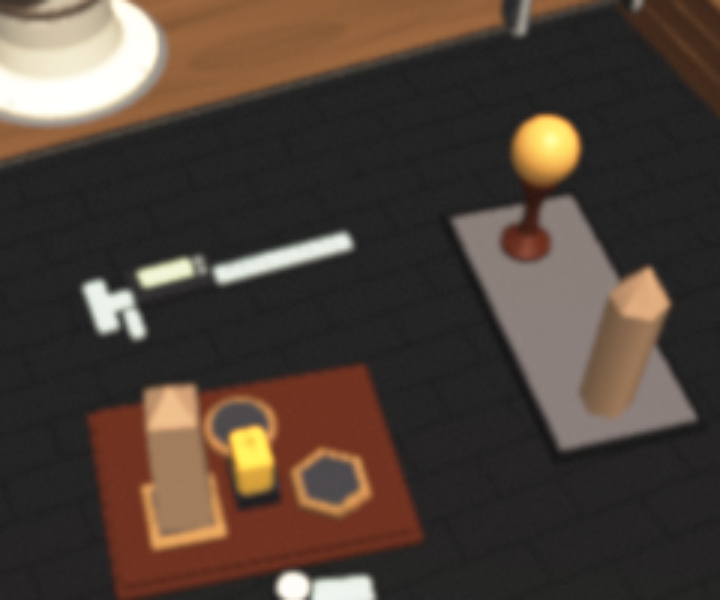

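Emit:
drive_tool(
  steps=[
    [0, 0, 0, 6.5, 0.085],
    [0, 0, 0, 6.5, 0.085],
    [0.01, 0.012, 0, 0, 0.085],
    [0.022, 0.027, 0, 0, 0.085],
    [0.025, 0.03, 0, 0, 0.085],
    [0.025, 0.03, 0, 0, 0.085],
    [0.025, 0.03, 0, 0, 0.085],
    [0.025, 0.03, 0, 0, 0.085],
    [0.025, 0.03, 0, 0, 0.085],
    [0.025, 0.03, 0, 0, 0.085],
    [0.025, 0.03, 0, 0, 0.085],
    [0.022, 0.027, 0, 0, 0.085],
    [0.016, 0.02, 0, 0, 0.085],
    [0.01, 0.012, 0, 0, 0.085],
    [0.0044, 0.0058, 0, 0, 0.085],
    [0, 0, 0, 0, 0.085],
    [0, 0, 0, 0, 0.085],
    [0, 0, 0, 0, 0.085],
  ],
)

```text
clock: 22.5
position: [584.5, -68.5, 227.3]
ee_rot: [0.99, -0.143, -0.0, -0.0]
contact_force: [-0.3, 1.4, -0.3]
gripper_width: 84.9
```

```bash
python3 -c "
from h import *
go(584.4,-70,108,-16.5)"
```

```text
now [584.5 -68.5 227.3] yaw -16.43 w 84.9 F [-0.3  1.4 -0.3] t 22.5
shift before turn(mm) [  0.3   1.5 119.3]  after turn [  0.3   1.4 119.3]  turn tool z 0.07
```

Emit:
drive_tool(
  steps=[
    [0, 0.001, 0.02, 0, 0.085],
    [0, 0, 0.03, 0, 0.085],
    [0, 0, 0.03, 0, 0.085],
    [0, 0, 0.02, 0, 0.085],
    [0, 0, 0.012, 0, 0.085],
    [0, 0, 0.006, 0, 0.085],
    [0, 0, 0.004, 0, 0.085],
    [0, 0, 0.001, 0, 0.085],
    [0, 0, 0, 0, 0.07],
    [0, 0, 0, 0, 0.055],
    [0, 0, 0, 0, 0.045],
    [0, 0, 0, 0, 0.038],
    [0, 0, 0, 0, 0.03],
    [0, 0, 0, 0, 0.02],
    [0, 0, 0, 0, 0.0],
    [0, 0, 0, 0, 0.0],
    [0, 0, 0, 0, 0.0],
    [0, 0, 0, 0, 0.0],
  ],
)

```text
clock: 24.3
position: [585.0, -70.7, 104.9]
ee_rot: [0.99, -0.144, 0.001, 0.0]
contact_force: [-0.6, -1.7, 5.8]
gripper_width: 33.3
```

```bash
python3 -c "
from h import *
go(584.4,-70,108,-16.5)
p,d=arm.get_image('scene'); cv2.imwrite('pics/s8.png',cv2.resize(p[120:260,180:350],None,fx=4,fy=4)[:600])"
```

```text
now [585.  -70.7 104.9] yaw -16.51 w 33.3 F [-0.6 -1.7  5.8] t 24.3
shift before turn(mm) [-0.8 -0.5 -3.1]  after turn [-0.8 -0.5 -3.1]  turn tool z -0.01
```

View pics/s8.png

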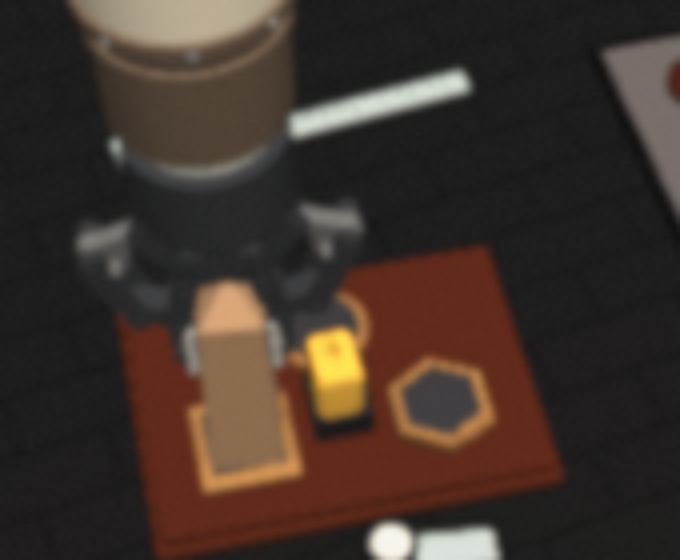

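Emit:
drive_tool(
  steps=[
    [0, 0, -0.003, 0, 0],
    [0, 0, -0.008, 0, 0],
    [0, 0, -0.015, 0, 0],
    [0, 0, -0.018, 0, 0],
    [0, 0, -0.016, 0, 0],
    [0, 0, -0.01, 0, 0],
    [-0.005, -0.01, 0, 0, 0],
    [-0.01, -0.02, 0, 0, 0],
    [-0.014, -0.026, 0, 0, 0],
    [-0.016, -0.03, 0, 0, 0],
    [-0.016, -0.03, 0, 0, 0],
    [-0.016, -0.03, 0, 0, 0],
    [-0.016, -0.03, 0, 0, 0],
    [-0.016, -0.03, 0, 0, 0],
    [-0.016, -0.03, 0, 0, 0],
    [-0.016, -0.03, 0, 0, 0],
    [-0.013, -0.026, 0, 0, 0],
    [-0.01, -0.02, 0, 0, 0],
    [-0.005, -0.01, 0, 0, 0],
    [-0.002, -0.006, 0, 0, 0],
  ],
)

```text
clock: 26.35
position: [512.8, 293.4, 173.1]
ee_rot: [0.99, -0.143, -0.001, 0.001]
contact_force: [-0.5, -0.4, -4.6]
gripper_width: 33.2
```

Emit:
drive_tool(
  steps=[
    [0, 0, 0, 0, 0],
    [0, 0, 0, 0, 0],
  ],
)

```text
clock: 26.55
position: [513.7, 291.7, 173.9]
ee_rot: [0.99, -0.144, -0.0, 0.0]
contact_force: [0.1, 0.3, -3.0]
gripper_width: 33.3
```

```bash
python3 -c "
from h import *
go(514,293,104.9-21,-16.5)
p,d=arm.get_image('scene'); cv2.imwrite('pics/s9.png',cv2.resize(p[60:260,180:420],None,fx=3,fy=3)[:600])"
```

```text
now [513.7 291.7 173.9] yaw -16.57 w 33.3 F [ 0.1  0.3 -3. ] t 26.6
shift before turn(mm) [-0.1 -1.4 90. ]  after turn [-0.1 -1.3 90. ]  turn tool z -0.07
```

View pics/s9.png

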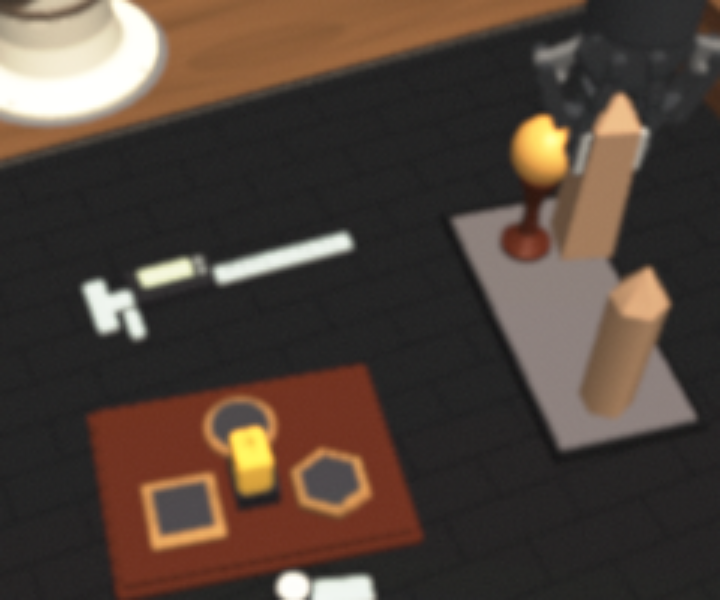

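Emit:
drive_tool(
  steps=[
    [0, 0, 0.01, 0, 0],
    [0, 0, 0.018, 0, 0],
    [0, 0, 0.018, 0, 0],
    [0, 0, 0.018, 0, 0],
    [0, 0, 0.012, 0, 0],
    [0, 0, 0.006, 0, 0],
    [0, 0, 0.003, 0, 0],
    [0, 0, 0.002, 0, 0],
    [0, 0, 0.001, 0, 0],
    [0, 0, 0, 0, 0],
    [0, 0, 0, 0, 0],
  ],
)

```text
clock: 27.7
position: [514.1, 292.8, 86.7]
ee_rot: [0.99, -0.144, 0.0, -0.0]
contact_force: [-0.4, -0.0, -4.2]
gripper_width: 33.2
```

Emit:
drive_tool(
  steps=[
    [0, 0, 0.0008, 0, 0],
    [0, 0, 0.0007, 0, 0],
    [0, 0, 0.0005, 0, 0],
    [0, 0, 0, 0, 0],
    [0, 0, 0, 0, 0],
  ],
)

```text
clock: 28.2
position: [513.9, 292.6, 84.2]
ee_rot: [0.99, -0.144, -0.0, 0.0]
contact_force: [0.3, 0.6, -3.8]
gripper_width: 33.0
```

Emit:
drive_tool(
  steps=[
    [0, 0, 0.0005, 0, 0],
    [0, 0, 0, 0, 0],
    [0, 0, 0.0005, 0, 0],
    [0, 0, 0, 0, 0],
  ],
)

```text
clock: 28.6
position: [514.1, 292.6, 83.9]
ee_rot: [0.99, -0.144, 0.0, -0.0]
contact_force: [-1.1, -0.8, 2.0]
gripper_width: 33.4
```

Contact; release, rise, and look.

Emit:
drive_tool(
  steps=[
    [0, 0, 0, 0, 0.034],
    [0, 0, 0, 0, 0.036],
    [0, 0, 0, 0, 0.039],
    [0, 0, 0, 0, 0.045],
    [0, 0, 0, 0, 0.055],
    [0, 0, 0, 0, 0.065],
    [0, 0, 0, 0, 0.075],
    [0, 0, 0, 0, 0.075],
    [0, 0, 0, 0, 0.075],
    [0, 0, -0.01, 0, 0.075],
    [0, 0, -0.02, 0, 0.075],
    [0, 0, -0.04, 0, 0.07],
    [0, 0, -0.04, 0, 0.07],
    [0, 0, -0.03, 0, 0.07],
    [0, 0, -0.006, 0, 0.07],
    [0, 0, 0, 0, 0.07],
    [0, 0, 0, 0, 0.07],
  ],
)

```text
clock: 30.3
position: [513.2, 292.2, 228.3]
ee_rot: [0.99, -0.144, -0.001, 0.001]
contact_force: [-0.5, -1.3, -1.2]
gripper_width: 70.0
```

```bash
python3 -c "
from h import *
go(581.6,-15.3,150,-5)
p,d=arm.get_image('scene'); cv2.imwrite('pics/s10f.png',p);cv2.imwrite('pics/s10.png',cv2.resize(p[60:260,180:420],None,fx=3,fy=3)[:600])
p,d=arm.get_image('top'); cv2.imwrite('pics/t10f.png',p);cv2.imwrite('pics/t10.png',cv2.resize(p[150:270,200:360],None,fx=5,fy=5,interpolation=2))"
```

```text
now [513.2 292.2 228.3] yaw -16.54 w 70.0 F [-0.5 -1.3 -1.2] t 30.3
shift before turn(mm) [153.2 275.2  78.4]  after turn [ 94.9 300.3  78.3]  turn tool z -11.54
```

View pics/s10.png

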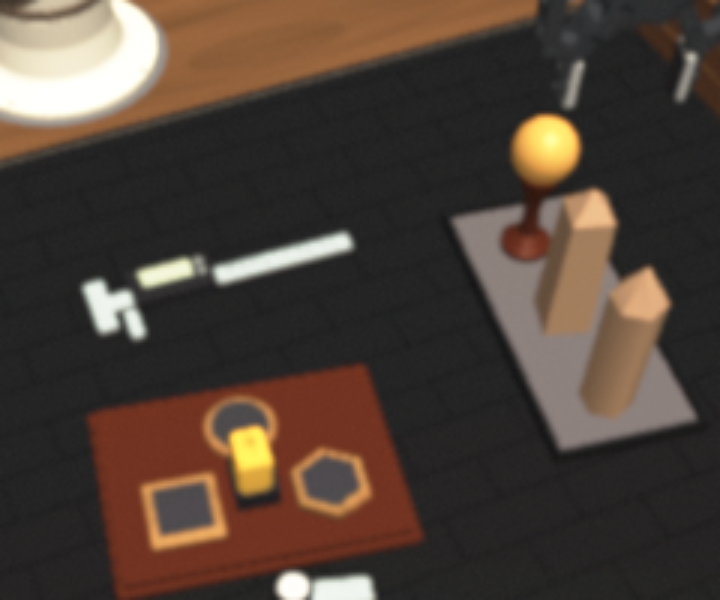

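View pics/t10.png

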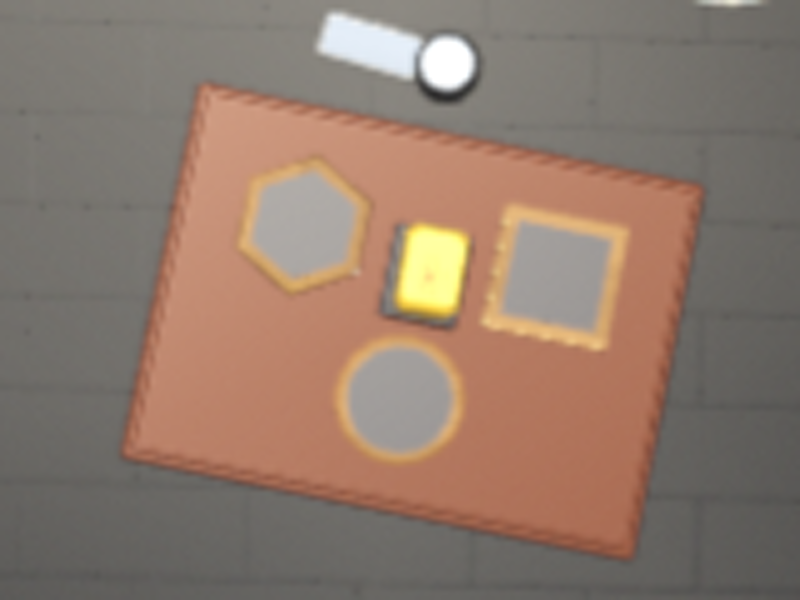

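```bash
python3 -c "
from h import *
for n,f,box in(('top','t10f',(235,170,335,250)),('scene','s10f',(215,185,310,250))):
    im=cv2.imread(f'pics/{f}.png'); h=cv2.cvtColor(im,cv2.COLOR_BGR2HSV); x0,y0,x1,y1=box
    m=np.zeros(h.shape[:2],np.uint8); m[y0:y1,x0:x1]=((h[...,1]<75))[y0:y1,x0:x1]*255
    k,l,st,ce=cv2.connectedComponentsWithStats(m,connectivity=4)
    for i in range(1,k):
        if st[i,4]>50: print(n,st[i],onz(n,[ce[i]],26).round(1))
    m[:]=0; m[y0:y1,x0:x1]=cv2.inRange(h,(20,150,120),(33,255,255))[y0:y1,x0:x1]
    k,l,st,ce=cv2.connectedComponentsWithStats(m,connectivity=4)
    for i in range(1,k):
        if st[i,4]>50:
            print('blk',n,st[i],onz(n,[ce[i]],72).round(1),onz(n,[ce[i]],70).round(1)); c=cv2.findContours((l==i).astype(np.uint8),0,1)[0][0]; print(cv2.minAreaRect(c))
t=lambda *p: (np.array(p)+.5)/5-.5+[200,150]
print('hex outer',(q:=onz('top',t((252,183),(316,155),(371,208),(361,270),(293,294),(238,243)),26)).round(1).tolist(),q.mean(0))
print('sq outer',(q:=onz('top',t((507,204),(629,229),(607,351),(484,324)),26)).round(1).tolist(),q.mean(0))
print('round outer',onz('top',t((400,399)),26))
s=lambda *p: (np.array(p)+.5)/3-.5+[180,60]
print('scene hex',onz('scene',s((293,470),(321,448),(370,464),(371,493),(336,517),(300,502)),26).mean(0))
print('scene sq',onz('scene',s((141,484),(214,473),(227,536),(153,549)),26).mean(0))
print('scene rnd',onz('scene',s((241,424)),26))
print('apex obel tray',onz('scene',s((596,189)),147),'tower',onz('scene',s((648,267)),155),'ball',onz('scene',s((546,150)),113))
"
```

```text
top [260 170  75  16 607] [[649.6 -65.   26. ]]
top [250 184  21  22 331] [[603.2  39.5  26. ]]
top [300 194  22  22 369] [[583.8 -70.6  26. ]]
top [270 219  21  22 351] [[528.3  -4.3  26. ]]
top [329 222   6  28  89] [[ 510.2 -119.7   26. ]]
top [235 244  27   6  89] [[488.1  70.6  26. ]]
scene [215 185  56  10 309] [[470.3 -49.5  26. ]]
scene [304 185   6  16  51] [[544.  108.4  26. ]]
scene [251 195  18  12 116] [[523.3  -7.9  26. ]]
scene [281 213  18  15 190] [[604.   35.9  26. ]]
scene [232 222  18  15 226] [[584.7 -74.3  26. ]]
scene [282 244  28   6  94] [[677.7  26.2  26. ]]
blk scene [257 203  14  17 175] [[588.4 -19.8  72. ]] [[587.1 -19.4  70. ]]
((263.6176452636719, 210.97061157226562), (16.73495864868164, 11.399174690246582), 75.96376037597656)
hex outer [[620.5, 62.3, 26.0], [633.6, 34.9, 26.0], [611.2, 10.4, 26.0], [584.1, 13.9, 26.0], [572.8, 43.0, 26.0], [594.2, 67.5, 26.0]] [602.74477123  38.6638919   26.        ]
sq outer [[614.7, -48.7, 26.0], [605.4, -102.3, 26.0], [552.0, -93.7, 26.0], [562.2, -40.0, 26.0]] [583.58352931 -71.16658217  26.        ]
round outer [[528.79712771  -4.44572534  26.        ]]
scene hex [606.23415952  36.50347213  26.        ]
scene sq [586.59803028 -74.00576917  26.        ]
scene rnd [[529.73991151  -6.60700826  26.        ]]
apex obel tray [[512.70736678 292.58164779 147.        ]] tower [[602.81080791 279.53604058 155.        ]] ball [[427.94630992 303.86565494 113.        ]]
```

Emit:
drive_tool(
  steps=[
    [0, 0, 0, -5.8, 0.065],
    [0, 0, 0, -5.7, 0.065],
    [0.004, 0.012, 0, 0, 0.065],
    [0.009, 0.028, 0, 0, 0.065],
    [0.01, 0.032, 0, 0, 0.065],
    [0.01, 0.032, 0, 0, 0.065],
    [0.01, 0.032, 0, 0, 0.065],
    [0.01, 0.032, 0, 0, 0.065],
    [0.01, 0.032, 0, 0, 0.065],
    [0.01, 0.032, 0, 0, 0.065],
    [0.009, 0.028, 0, 0, 0.065],
    [0.007, 0.022, 0, 0, 0.065],
    [0.0042, 0.012, 0, 0, 0.065],
    [0.0015, 0.0045, 0, 0, 0.065],
    [0, 0, 0.03, 0, 0.065],
    [0, 0, 0.03, 0, 0.065],
    [0, 0, 0.02, 0, 0.065],
    [0, 0, 0, 0, 0.065],
    [0, 0, 0, 0, 0.065],
    [0, 0, 0, 0, 0.065],
  ],
)

```text
clock: 32.4
position: [583.2, -12.6, 150.8]
ee_rot: [0.999, -0.044, 0.001, -0.0]
contact_force: [0.6, -0.4, 0.1]
gripper_width: 64.9
```

```bash
python3 -c "
from h import *
go(581.6,-15.3,42.5,-5)
p,d=arm.get_image('scene'); cv2.imwrite('pics/s11.png',cv2.resize(p[120:260,180:350],None,fx=4,fy=4)[:600])"
```

```text
now [583.2 -12.6 150.8] yaw -4.99 w 64.9 F [ 0.6 -0.4  0.1] t 32.4
shift before turn(mm) [ -1.6   2.9 108.3]  after turn [ -1.3   2.9 108.3]  turn tool z 0.01
```

View pics/s11.png

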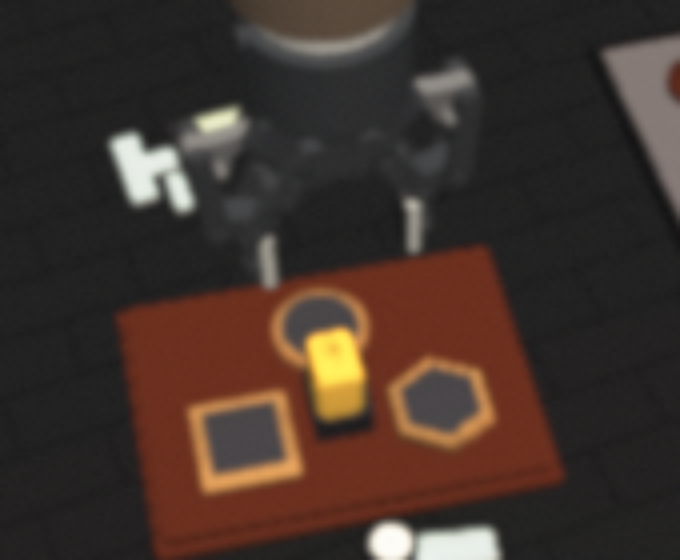

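Emit:
drive_tool(
  steps=[
    [-0.0013, 0.0029, 0, 0, 0.06],
    [0, 0, 0.02, 0, 0.06],
    [0, 0, 0.03, 0, 0.06],
    [0, 0, 0.02, 0, 0.06],
    [0, 0, 0.012, 0, 0.06],
    [0, 0, 0.008, 0, 0.06],
    [0, 0, 0, 0, 0.06],
    [0, 0, 0, 0, 0.06],
  ],
)

```text
clock: 33.25
position: [581.3, -15.8, 60.1]
ee_rot: [0.999, -0.044, 0.001, -0.0]
contact_force: [0.3, -0.3, 0.2]
gripper_width: 60.0
```

```bash
python3 -c "
from h import *
go(581.6,-15.3,42.5,-5)
p,d=arm.get_image('scene'); cv2.imwrite('pics/s12.png',cv2.resize(p[120:260,180:350],None,fx=4,fy=4)[:600])"
```

```text
now [581.3 -15.8  60.1] yaw -5.01 w 60.0 F [ 0.3 -0.3  0.2] t 33.2
shift before turn(mm) [ 0.2 -0.5 17.6]  after turn [ 0.2 -0.5 17.6]  turn tool z -0.01
```

View pics/s12.png

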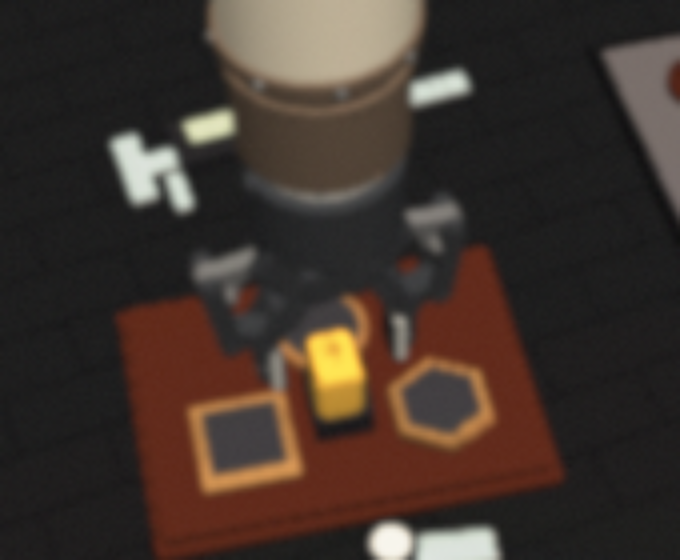

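Emit:
drive_tool(
  steps=[
    [0, -0.0004, 0.008, 0, 0.06],
    [0, 0, 0.006, 0, 0.06],
    [0, 0, 0.003, 0, 0.06],
    [0, 0, 0, 0, 0.06],
    [0, 0, 0, 0, 0.045],
    [0, 0, 0, 0, 0.036],
    [0, 0, 0, 0, 0.03],
    [0, 0, 0, 0, 0.027],
    [0, 0, 0, 0, 0.024],
    [0, 0, 0, 0, 0.02],
    [0, 0, 0, 0, 0.01],
    [0, 0, 0, 0, 0.0],
    [0, 0, 0, 0, 0.0],
    [0, 0, 0, 0, 0.0],
  ],
)

```text
clock: 34.7
position: [580.9, -15.4, 42.6]
ee_rot: [0.999, -0.044, 0.0, 0.0]
contact_force: [-1.3, -0.8, 5.5]
gripper_width: 25.0
```

```bash
python3 -c "
from h import *
go(581.6,-15.3,42.5,-5)
p,d=arm.get_image('scene'); cv2.imwrite('pics/s13.png',cv2.resize(p[120:260,180:350],None,fx=4,fy=4)[:600])"
```

```text
now [580.9 -15.4  42.6] yaw -5.01 w 25.0 F [-1.3 -0.8  5.5] t 34.7
shift before turn(mm) [ 0.7 -0.2  0.1]  after turn [ 0.7 -0.2  0.1]  turn tool z -0.01
```

View pics/s13.png

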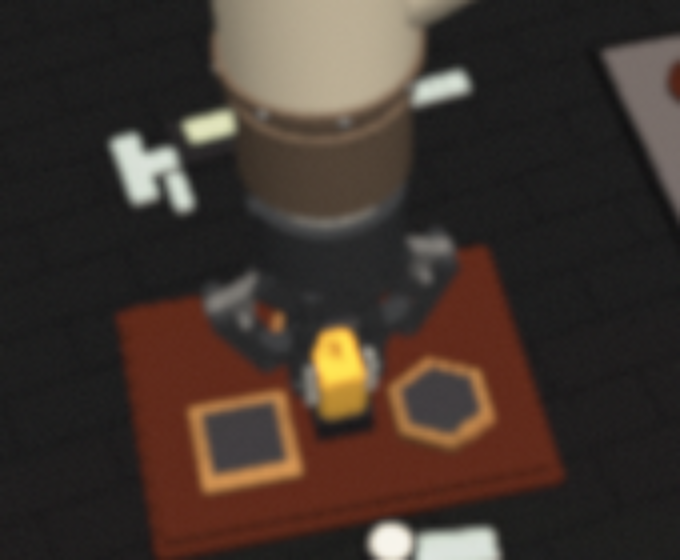

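Emit:
drive_tool(
  steps=[
    [0, 0, -0.003, 0, 0],
    [0, 0, -0.006, 0, 0],
    [0, 0, -0.012, 0, 0],
    [0, 0, -0.015, 0, 0],
    [0, 0, -0.014, 0, 0],
    [0, 0, -0.01, 0, 0],
    [0, 0, 0, -2.5, 0],
    [0, 0, 0, -2.5, 0],
    [0, 0, 0, 0, 0],
  ],
)

```text
clock: 35.65
position: [580.5, -15.4, 102.6]
ee_rot: [1.0, -0.0, 0.0, -0.0]
contact_force: [0.2, 0.6, -1.0]
gripper_width: 25.1
```

```bash
python3 -c "
from h import *
go(510.4,-294.3,102,0)
p,d=arm.get_image('scene'); cv2.imwrite('pics/s14f.png',p)
cv2.imwrite('pics/s14.png',cv2.resize(p[170:290,80:240],None,fx=5,fy=5,interpolation=2)[:600])"
```

```text
now [580.5 -15.4 102.6] yaw -0.04 w 25.1 F [ 0.2  0.6 -1. ] t 35.6
shift before turn(mm) [-69.9 279.    0.5]  after turn [-70.1 278.9   0.6]  turn tool z -0.04
```

View pics/s14.png

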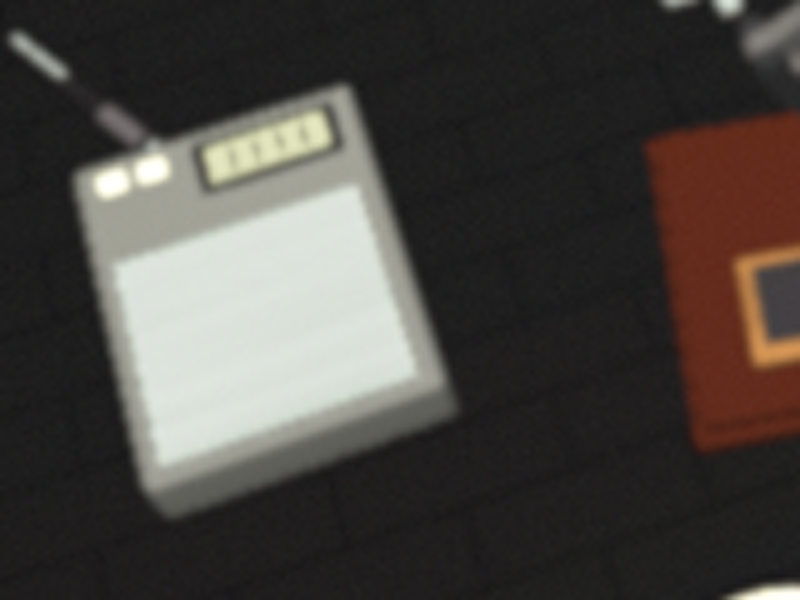

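```bash
python3 -c "
from h import *
q=onz('scene',(np.array([(115,262),(358,186),(417,378),(155,468)])+.5)/5-.5+[80,170],38);print(q.round(0),q.mean(0))"
```

```text
[[ 457. -352.   38.]
 [ 458. -243.   38.]
 [ 567. -242.   38.]
 [ 567. -353.   38.]] [ 512.12676923 -297.21575957   38.        ]
```

Emit:
drive_tool(
  steps=[
    [-0.003, 0.012, 0, 0, 0],
    [-0.007, 0.026, 0, 0, 0],
    [-0.008, 0.032, 0, 0, 0],
    [-0.008, 0.032, 0, 0, 0],
    [-0.008, 0.032, 0, 0, 0],
    [-0.008, 0.032, 0, 0, 0],
    [-0.008, 0.032, 0, 0, 0],
    [-0.008, 0.032, 0, 0, 0],
    [-0.006, 0.026, 0, 0, 0],
    [-0.004, 0.014, 0, 0, 0],
    [-0.002, 0.008, 0, 0, 0],
    [0, 0, 0, 0, 0],
    [0, 0, 0, 0, 0],
    [0, 0, 0, 0, 0],
  ],
)

```text
clock: 37.1
position: [510.8, -292.5, 102.2]
ee_rot: [1.0, 0.0, -0.0, -0.0]
contact_force: [-0.4, 0.6, -0.9]
gripper_width: 24.7
```

```bash
python3 -c "
from h import *
go(510.4,-294.3,42.6,0)"
```

```text
now [ 510.8 -292.5  102.2] yaw 0.05 w 24.7 F [-0.4  0.6 -0.9] t 37.1
shift before turn(mm) [-0.4  1.8 59.6]  after turn [-0.4  1.8 59.6]  turn tool z 0.05
```

Emit:
drive_tool(
  steps=[
    [0, 0.0025, 0.008, 0, 0],
    [0, 0, 0.015, 0, 0],
    [0, 0, 0.015, 0, 0],
    [0, 0, 0.01, 0, 0],
    [0, 0, 0.004, 0, 0],
    [0, 0, 0.002, 0, 0],
    [0, 0, 0.002, 0, 0],
    [0, 0, 0.001, 0, 0],
    [0, 0, 0, 0, 0],
    [0, 0, 0, 0, 0],
  ],
)

```text
clock: 38.1
position: [510.7, -296.0, 45.6]
ee_rot: [1.0, -0.0, 0.0, 0.0]
contact_force: [-0.2, 0.6, -1.4]
gripper_width: 24.9
```

Emit:
drive_tool(
  steps=[
    [0, 0, 0.001, 0, 0],
    [0, 0, 0.0007, 0, 0],
    [0, 0, 0.0005, 0, 0],
    [0, 0, 0, 0, 0],
    [0, 0, 0, 0, 0],
  ],
)

```text
clock: 38.6
position: [510.5, -295.9, 43.0]
ee_rot: [1.0, -0.0, -0.0, 0.0]
contact_force: [0.4, -0.5, -0.4]
gripper_width: 25.2
```

Emit:
drive_tool(
  steps=[
    [0, 0, 0.0005, 0, 0],
    [0, 0, 0, 0, 0],
    [0, 0, 0, 0, 0],
  ],
)

```text
clock: 38.9
position: [510.6, -295.9, 42.7]
ee_rot: [1.0, -0.0, 0.0, 0.0]
contact_force: [0.5, 0.3, 1.1]
gripper_width: 25.2
```

Emit:
drive_tool(
  steps=[
    [0, 0, 0.0004, 0, 0],
    [0, 0, 0, 0, 0],
    [0, 0, 0, 0, 0],
  ],
)

```text
clock: 39.2
position: [510.6, -295.9, 42.7]
ee_rot: [1.0, -0.0, 0.0, 0.0]
contact_force: [-2.3, 1.2, 5.6]
gripper_width: 25.0
```

Seated. Release and rise.

Emit:
drive_tool(
  steps=[
    [0, 0, 0, 0, 0.026],
    [0, 0, 0, 0, 0.028],
    [0, 0, 0, 0, 0.032],
    [0, 0, 0, 0, 0.04],
    [0, 0, 0, 0, 0.05],
    [0, 0, 0, 0, 0.06],
    [0, 0, 0, 0, 0.06],
    [0, 0, -0.01, 0, 0.06],
    [0, 0, -0.02, 0, 0.06],
    [0, 0, -0.04, 0, 0.07],
    [0, 0, -0.045, 0, 0.08],
    [0, 0, -0.045, 0, 0.085],
    [0, 0, -0.02, 0, 0.085],
    [0, 0, -0.006, 0, 0.085],
    [0, 0, 0, 0, 0.085],
  ],
)

```text
clock: 40.7
position: [510.5, -295.8, 228.9]
ee_rot: [1.0, -0.0, 0.001, 0.0]
contact_force: [0.1, -0.4, -0.2]
gripper_width: 85.2
```

```bash
python3 -c "
from h import *
go(514,292.6,230,-16.5)
p,d=arm.get_image('scene'); cv2.imwrite('pics/s15f.png',p)
cv2.imwrite('pics/s15.png',cv2.resize(p[170:290,80:240],None,fx=5,fy=5,interpolation=2)[:600])"
```

```text
now [ 510.5 -295.8  228.9] yaw -0.03 w 85.2 F [ 0.1 -0.4 -0.2] t 40.7
shift before turn(mm) [   3.2 -588.4   -1.1]  after turn [-163.7 -565.2   -1.1]  turn tool z 16.47
```

View pics/s15.png

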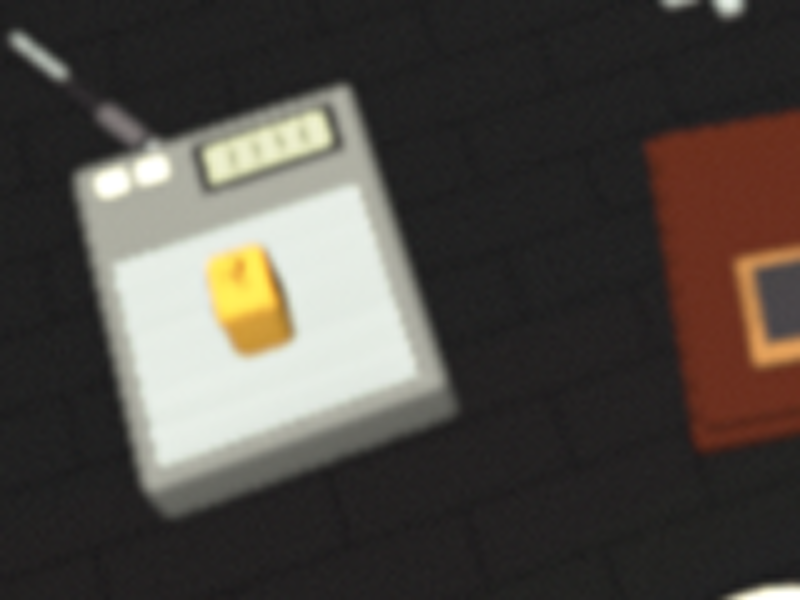

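Emit:
drive_tool(
  steps=[
    [0, 0, 0, 8.2, 0.085],
    [0, 0, 0, 8.3, 0.085],
    [-0.005, -0.015, 0, 0, 0.085],
    [-0.01, -0.035, 0, 0, 0.085],
    [-0.013, -0.045, 0, 0, 0.085],
    [-0.013, -0.045, 0, 0, 0.085],
    [-0.013, -0.045, 0, 0, 0.085],
    [-0.013, -0.045, 0, 0, 0.085],
    [-0.013, -0.045, 0, 0, 0.085],
    [-0.013, -0.045, 0, 0, 0.085],
    [-0.013, -0.045, 0, 0, 0.085],
    [-0.013, -0.045, 0, 0, 0.085],
    [-0.013, -0.045, 0, 0, 0.085],
    [-0.01, -0.035, 0, 0, 0.085],
    [-0.008, -0.025, 0, 0, 0.085],
    [-0.005, -0.015, 0, 0, 0.085],
    [-0.003, -0.01, 0, 0, 0.085],
    [0, 0, 0, 0, 0.085],
    [0, 0, 0, 0, 0.085],
  ],
)

```text
clock: 42.65
position: [512.4, 265.9, 227.8]
ee_rot: [0.99, -0.144, -0.0, 0.0]
contact_force: [0.1, -0.3, 0.6]
gripper_width: 85.0
```

```bash
python3 -c "
from h import *
go(514,292.6,84,-16.5)"
```

```text
now [512.4 265.9 227.8] yaw -16.54 w 85.0 F [ 0.1 -0.3  0.6] t 42.6
shift before turn(mm) [ -6.  -26.2 143.8]  after turn [ -6.  -26.1 143.8]  turn tool z -0.04
```

Emit:
drive_tool(
  steps=[
    [-0.003, -0.013, 0, 0, 0.085],
    [-0.003, -0.013, 0, 0, 0.085],
    [0, 0, 0, 0, 0.085],
    [0, 0, 0.02, 0, 0.085],
    [0, 0, 0.035, 0, 0.085],
    [0, 0, 0.035, 0, 0.085],
    [0, 0, 0.025, 0, 0.085],
    [0, 0, 0.015, 0, 0.085],
    [0, 0, 0.008, 0, 0.085],
    [0, 0, 0.004, 0, 0.085],
    [0, 0, 0, 0, 0.085],
    [0, 0, 0, 0, 0.085],
  ],
)

```text
clock: 43.85
position: [514.8, 293.8, 87.1]
ee_rot: [0.99, -0.144, 0.001, -0.001]
contact_force: [0.1, 0.0, 0.6]
gripper_width: 85.1
```

```bash
python3 -c "
from h import *
go(514,292.6,84,-16.5)"
```

```text
now [514.8 293.8  87.1] yaw -16.51 w 85.1 F [0.1 0.  0.6] t 43.9
shift before turn(mm) [-0.4  1.4  3.1]  after turn [-0.4  1.4  3.1]  turn tool z -0.01
```

Emit:
drive_tool(
  steps=[
    [-0.0004, 0.0012, 0.002, 0, 0.085],
    [0, 0, 0, 0, 0.07],
    [0, 0, 0, 0, 0.055],
    [0, 0, 0, 0, 0.045],
    [0, 0, 0, 0, 0.038],
    [0, 0, 0, 0, 0.034],
    [0, 0, 0, 0, 0.03],
    [0, 0, 0, 0, 0.02],
    [0, 0, 0, 0, 0.0],
    [0, 0, 0, 0, 0.0],
    [0, 0, 0, 0, 0.0],
    [0, 0, 0, 0, 0.0],
  ],
)

```text
clock: 45.05
position: [513.8, 292.4, 84.6]
ee_rot: [0.99, -0.144, 0.0, -0.0]
contact_force: [-0.1, 0.4, 5.6]
gripper_width: 33.3
```

Emit:
drive_tool(
  steps=[
    [0, 0, -0.004, 0, 0],
    [0, 0, -0.01, 0, 0],
    [0, 0, -0.018, 0, 0],
    [0, 0, -0.022, 0, 0],
    [0, 0, -0.02, 0, 0],
    [0, 0, -0.012, 0, 0],
    [0, 0, -0.004, -3, 0],
    [0, 0, 0, -3.5, 0],
    [0.004, 0.01, 0, 0, 0],
    [0.008, 0.02, 0, 0, 0],
    [0.011, 0.028, 0, 0, 0],
    [0.012, 0.032, 0, 0, 0],
    [0.012, 0.032, 0, 0, 0],
    [0.012, 0.032, 0, 0, 0],
    [0.012, 0.032, 0, 0, 0],
    [0.012, 0.032, 0, 0, 0],
    [0.012, 0.032, 0, 0, 0],
    [0.012, 0.032, 0, 0, 0],
    [0.01, 0.026, 0, 0, 0],
    [0.008, 0.02, 0, 0, 0],
  ],
)

```text
clock: 47.05
position: [578.6, -54.8, 173.3]
ee_rot: [0.996, -0.089, -0.001, 0.0]
contact_force: [0.3, 0.2, -4.5]
gripper_width: 33.6
```

Emit:
drive_tool(
  steps=[
    [0.005, 0.012, 0, 0, 0],
    [0.002, 0.005, 0, 0, 0],
    [0, 0, 0, 0, 0],
    [0, 0, 0, 0, 0],
  ],
)

```text
clock: 47.45
position: [583.2, -69.7, 173.9]
ee_rot: [0.996, -0.087, -0.0, -0.0]
contact_force: [-0.2, 0.0, -3.8]
gripper_width: 33.1
```

```bash
python3 -c "
from h import *
go(584.6,-71.5,105.6,-10)"
```

```text
now [583.2 -69.7 173.9] yaw -10.01 w 33.1 F [-0.2  0.  -3.8] t 47.5
shift before turn(mm) [ 1.7  1.5 68.3]  after turn [ 1.7  1.5 68.3]  turn tool z -0.01
```

Emit:
drive_tool(
  steps=[
    [0.0017, 0.0015, 0.008, 0, 0],
    [0, 0, 0.015, 0, 0],
    [0, 0, 0.018, 0, 0],
    [0, 0, 0.012, 0, 0],
    [0, 0, 0.005, 0, 0],
    [0, 0, 0.003, 0, 0],
    [0, 0, 0.002, 0, 0],
    [0, 0, 0, 0, 0],
    [0, 0, 0, 0, 0],
  ],
)

```text
clock: 48.35
position: [585.2, -72.2, 111.8]
ee_rot: [0.996, -0.087, 0.001, -0.0]
contact_force: [0.6, 0.3, -4.3]
gripper_width: 33.3
```

```bash
python3 -c "
from h import *
go(584.6,-71.5,105.6,-10)
p,d=arm.get_image('scene'); cv2.imwrite('pics/s16f.png',p)
cv2.imwrite('pics/s16.png',cv2.resize(p[130:250,200:340],None,fx=5,fy=5,interpolation=2)[:600])"
```

```text
now [585.2 -72.2 111.8] yaw -10.02 w 33.3 F [ 0.6  0.3 -4.3] t 48.4
shift before turn(mm) [-0.8 -0.5  6.2]  after turn [-0.7 -0.5  6.2]  turn tool z -0.02
```

View pics/s16.png

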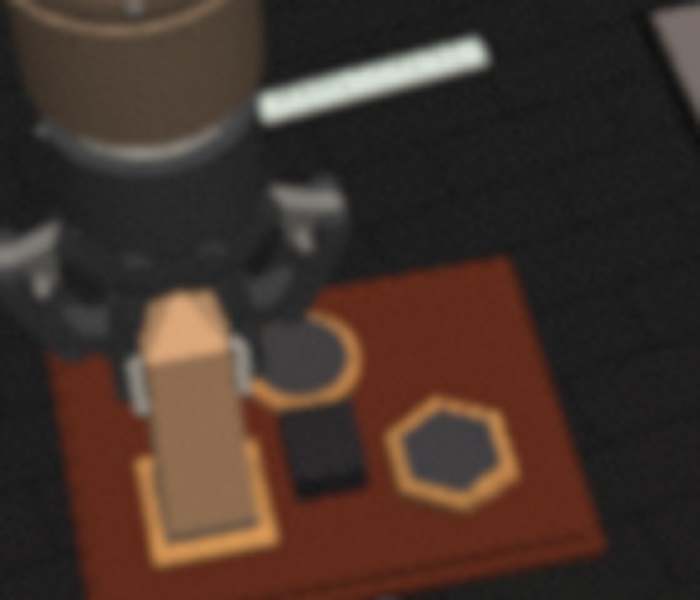

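Emit:
drive_tool(
  steps=[
    [-0.0005, -0.0005, 0.002, 0, 0],
    [0, 0, 0.001, 0, 0],
    [0, 0, 0.001, 0, 0],
    [0, 0, 0.0007, 0, 0],
    [0, 0, 0, 0, 0],
    [0, 0, 0, 0, 0],
  ],
)

```text
clock: 49.0
position: [584.5, -71.6, 106.4]
ee_rot: [0.996, -0.087, -0.0, 0.0]
contact_force: [-0.2, 0.1, -4.2]
gripper_width: 33.2
```

```bash
python3 -c "
from h import *
go(584.6,-71.5,105.6,-10)
p,d=arm.get_image('scene'); cv2.imwrite('pics/s17f.png',p)
cv2.imwrite('pics/s17.png',cv2.resize(p[200:260,210:270],None,fx=10,fy=10,interpolation=2)[:600])"
```

```text
now [584.5 -71.6 106.4] yaw -10.03 w 33.2 F [-0.2  0.1 -4.2] t 49.0
shift before turn(mm) [ 0.1 -0.1  0.8]  after turn [ 0.1 -0.1  0.8]  turn tool z -0.03
```

View pics/s17.png

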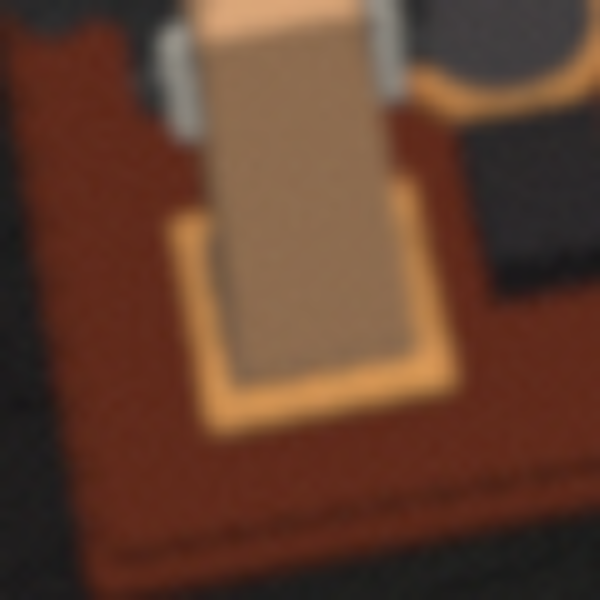

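```bash
python3 -c "
from h import *
f=lambda *p:(np.array(p)+.5)/10-.5+[210,200]
print(onz('scene',f((235,385),(415,352)),27).round(1).tolist())
c=np.array([584.6,-71.5]);a=np.radians(-10);R=np.array([[np.cos(a),-np.sin(a)],[np.sin(a),np.cos(a)]])
for h,z in((20,27),(27,26),(27,18)):
  P_=[np.r_[c+R@[h,s*h],z] for s in(-1,1)]; print(h,z,((proj('scene',P_)-[210,200]+.5)*10-.5).round(0).tolist())
"
```

```text
[[601.0, -97.3, 27.0], [608.3, -58.2, 27.0]]
20 27 [[246.0, 380.0], [427.0, 346.0]]
27 26 [[220.0, 416.0], [464.0, 369.0]]
27 18 [[223.0, 435.0], [466.0, 388.0]]
```

Emit:
drive_tool(
  steps=[
    [-0.0008, 0, 0.0005, 0, 0],
    [0, 0, 0.0005, 0, 0],
    [0, 0, 0, 0, 0],
    [0, 0, 0, 0, 0],
  ],
)

```text
clock: 49.45
position: [583.7, -71.5, 105.7]
ee_rot: [0.996, -0.087, 0.0, 0.0]
contact_force: [-0.8, 0.4, -2.8]
gripper_width: 33.5
```

Emit:
drive_tool(
  steps=[
    [0, 0, 0.0005, 0, 0],
    [0, 0, 0, 0, 0],
    [0, 0, 0, 0, 0],
  ],
)

```text
clock: 49.75
position: [583.8, -71.5, 105.6]
ee_rot: [0.996, -0.087, 0.0, 0.0]
contact_force: [-2.7, 0.2, 3.3]
gripper_width: 33.5
```

Emit:
drive_tool(
  steps=[
    [0, 0, 0, 0, 0.034],
    [0, 0, 0, 0, 0.036],
    [0, 0, 0, 0, 0.039],
    [0, 0, 0, 0, 0.045],
    [0, 0, 0, 0, 0.055],
    [0, 0, 0, 0, 0.07],
    [0, 0, 0, 0, 0.085],
    [0, 0, 0, 0, 0.085],
    [0, 0, 0, 0, 0.085],
    [0, 0, -0.01, 0, 0.085],
    [0, 0, -0.02, 0, 0.085],
    [0, 0, -0.035, 0, 0.085],
    [0, 0, -0.035, 0, 0.085],
    [0, 0, -0.02, 0, 0.085],
    [0, 0, -0.004, 0, 0.085],
    [0, 0, 0, 0, 0.085],
    [0, 0, 0, 0, 0.085],
  ],
)

```text
clock: 51.45
position: [582.8, -71.4, 227.6]
ee_rot: [0.996, -0.087, -0.001, 0.0]
contact_force: [0.2, 0.0, -0.9]
gripper_width: 84.8
```

```bash
python3 -c "
from h import *
go(603,281.3,230,-3.5)"
```

```text
now [582.8 -71.4 227.6] yaw -10.04 w 84.8 F [ 0.2  0.  -0.9] t 51.5
shift before turn(mm) [ -41.6 -350.8   -2.4]  after turn [  -1.4 -353.2   -2.4]  turn tool z -6.54
```

Emit:
drive_tool(
  steps=[
    [0, 0, -0.002, -6.5, 0.085],
    [0, -0.015, 0, 0, 0.085],
    [0, -0.03, 0, 0, 0.085],
    [0, -0.04, 0, 0, 0.085],
    [0, -0.04, 0, 0, 0.085],
    [0, -0.04, 0, 0, 0.085],
    [0, -0.04, 0, 0, 0.085],
    [0, -0.04, 0, 0, 0.085],
    [0, -0.04, 0, 0, 0.085],
    [-0.0005, -0.03, 0, 0, 0.085],
    [-0.0005, -0.02, 0, 0, 0.085],
    [-0.0004, -0.012, 0, 0, 0.085],
    [0, -0.006, 0, 0, 0.085],
    [0, 0, 0, 0, 0.085],
    [0, 0, 0.02, 0, 0.085],
    [0, 0, 0.03, 0, 0.085],
    [0, 0, 0.02, 0, 0.085],
    [0, 0, 0, 0, 0.085],
    [0, 0, 0, 0, 0.085],
  ],
)

```text
clock: 53.35
position: [604.6, 280.0, 161.7]
ee_rot: [1.0, -0.031, 0.0, 0.0]
contact_force: [0.3, 0.2, 0.9]
gripper_width: 85.0
```

```bash
python3 -c "
from h import *
go(603,281.3,87.8,-3.5)"
```

```text
now [604.6 280.  161.7] yaw -3.59 w 85.0 F [0.3 0.2 0.9] t 53.4
shift before turn(mm) [-1.7 -1.2 73.9]  after turn [-1.6 -1.2 73.9]  turn tool z -0.09
```

Emit:
drive_tool(
  steps=[
    [-0.0016, -0.0012, 0.02, 0, 0.085],
    [0, 0, 0.025, 0, 0.085],
    [0, 0, 0.015, 0, 0.085],
    [0, 0, 0.008, 0, 0.085],
    [0, 0, 0.005, 0, 0.085],
    [0, 0, 0, 0, 0.07],
    [0, 0, 0, 0, 0.055],
    [0, 0, 0, 0, 0.045],
    [0, 0, 0, 0, 0.04],
    [0, 0, 0, 0, 0.037],
    [0, 0, 0, 0, 0.03],
    [0, 0, 0, 0, 0.02],
    [0, 0, 0, 0, 0.0],
    [0, 0, 0, 0, 0.0],
    [0, 0, 0, 0, 0.0],
    [0, 0, 0, 0, 0.0],
  ],
)

```text
clock: 54.95
position: [602.8, 282.2, 88.9]
ee_rot: [1.0, -0.031, 0.0, -0.0]
contact_force: [-1.4, -1.8, 4.8]
gripper_width: 37.7
```

```bash
python3 -c "
from h import *
go(603.8,38.4,150,-10)"
```

```text
now [602.8 282.2  88.9] yaw -3.51 w 37.7 F [-1.4 -1.8  4.8] t 55.0
shift before turn(mm) [ 16.  243.3 -61.1]  after turn [ 43.3 239.9 -61.1]  turn tool z 6.49
```

Emit:
drive_tool(
  steps=[
    [0, 0, -0.003, 0, 0],
    [0, 0, -0.008, 0, 0],
    [0, 0, -0.015, 0, 0],
    [0, 0, -0.018, 0, 0],
    [0, 0, -0.014, 0, 0],
    [0, 0, -0.006, 3, 0],
    [0, 0, 0, 3.5, 0],
    [0.002, 0.01, 0, 0, 0],
    [0.004, 0.02, 0, 0, 0],
    [0.005, 0.028, 0, 0, 0],
    [0.005, 0.03, 0, 0, 0],
    [0.005, 0.03, 0, 0, 0],
    [0.005, 0.03, 0, 0, 0],
    [0.005, 0.03, 0, 0, 0],
    [0.005, 0.026, 0, 0, 0],
    [0.004, 0.018, 0, 0, 0],
    [0.002, 0.01, 0, 0, 0],
    [0.0013, 0.006, 0, 0, 0],
    [0, 0, 0, 0, 0],
    [0, 0, 0, 0, 0],
  ],
)

```text
clock: 56.95
position: [603.8, 41.0, 151.9]
ee_rot: [0.996, -0.087, 0.0, -0.0]
contact_force: [0.2, 0.2, -4.4]
gripper_width: 37.6
```

```bash
python3 -c "
from h import *
go(603.8,38.4,109.9,-10)"
```

```text
now [603.8  41.  151.9] yaw -9.98 w 37.6 F [ 0.2  0.2 -4.4] t 57.0
shift before turn(mm) [ 0.5  2.6 42. ]  after turn [ 0.5  2.6 42. ]  turn tool z 0.02
```

Emit:
drive_tool(
  steps=[
    [0.0004, 0.002, 0.006, 0, 0],
    [0, 0, 0.012, 0, 0],
    [0, 0, 0.012, 0, 0],
    [0, 0, 0.006, 0, 0],
    [0, 0, 0.003, 0, 0],
    [0, 0, 0.001, 0, 0],
    [0, 0, 0.0007, 0, 0],
    [0, 0, 0, 0, 0],
    [0, 0, 0, 0, 0],
  ],
)

```text
clock: 57.85
position: [603.9, 38.4, 111.7]
ee_rot: [0.996, -0.087, 0.0, -0.0]
contact_force: [-0.2, -0.4, -3.1]
gripper_width: 37.8
```

```bash
python3 -c "
from h import *
go(603.8,38.4,109.9,-10)
p,d=arm.get_image('scene'); cv2.imwrite('pics/s18f.png',p)
cv2.imwrite('pics/s18.png',cv2.resize(p[180:240,265:325],None,fx=10,fy=10,interpolation=2)[:600])
c=np.array([603.8,38.4])
for r,z,o in((31.18,26,0),(31.18,18,0),(21.94,27,0)):
  P_=[np.r_[c+r*np.array([np.cos(t),np.sin(t)]),z] for t in np.radians(-10+60*np.arange(6))]; print(r,z,((proj('scene',P_)-[265,180]+.5)*10-.5).round(0).tolist())"
```

```text
now [603.9  38.4 111.7] yaw -10.02 w 37.8 F [-0.2 -0.4 -3.1] t 57.9
shift before turn(mm) [-0.1 -0.   1.8]  after turn [-0.1 -0.   1.8]  turn tool z -0.02
31.18 26 [[294.0, 512.0], [394.0, 431.0], [359.0, 320.0], [228.0, 286.0], [128.0, 363.0], [159.0, 476.0]]
31.18 18 [[293.0, 531.0], [393.0, 451.0], [358.0, 339.0], [228.0, 307.0], [128.0, 383.0], [159.0, 496.0]]
21.94 27 [[284.0, 475.0], [355.0, 419.0], [331.0, 340.0], [238.0, 316.0], [167.0, 370.0], [190.0, 450.0]]
```

View pics/s18.png

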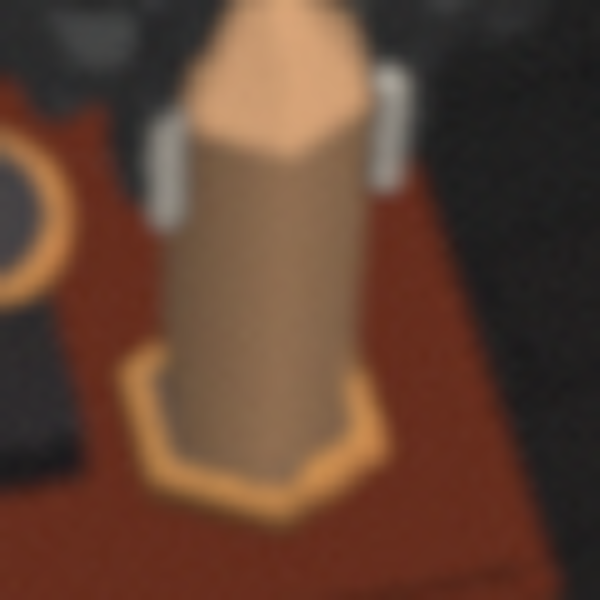

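Emit:
drive_tool(
  steps=[
    [0, -0.0003, 0.0007, 0, 0],
    [0, 0, 0.0005, 0, 0],
    [0, 0, 0.0005, 0, 0],
    [0, 0, 0, 0, 0],
    [0, 0, 0, 0, 0],
  ],
)

```text
clock: 58.4
position: [603.9, 38.6, 109.9]
ee_rot: [0.996, -0.087, 0.0, -0.0]
contact_force: [-1.2, 0.1, 0.4]
gripper_width: 37.8
```

Emit:
drive_tool(
  steps=[
    [0, 0, 0.0004, 0, 0],
    [0, 0, 0, 0, 0],
    [0, 0, 0, 0, 0],
  ],
)

```text
clock: 58.7
position: [604.1, 38.6, 109.9]
ee_rot: [0.996, -0.087, 0.001, -0.0]
contact_force: [-2.4, -0.7, 3.6]
gripper_width: 37.8
```

Emit:
drive_tool(
  steps=[
    [0, 0, 0, 0, 0.038],
    [0, 0, 0, 0, 0.04],
    [0, 0, 0, 0, 0.043],
    [0, 0, 0, 0, 0.05],
    [0, 0, 0, 0, 0.06],
    [0, 0, 0, 0, 0.075],
    [0, 0, 0, 0, 0.085],
    [0, 0, 0, 0, 0.085],
    [0, 0, 0, 0, 0.085],
    [0, 0, -0.01, 0, 0.085],
    [0, 0, -0.02, 0, 0.085],
    [0, 0, -0.035, 0, 0.085],
    [0, 0, -0.035, 0, 0.085],
    [0, 0, -0.016, 0, 0.085],
    [0, 0, -0.004, 0, 0.085],
    [0, 0, 0, 0, 0.085],
    [0, 0, 0, 0, 0.085],
  ],
)

```text
clock: 60.4
position: [602.9, 38.5, 227.8]
ee_rot: [0.996, -0.087, -0.001, 0.0]
contact_force: [0.0, -0.3, 0.6]
gripper_width: 84.9
```

```bash
python3 -c "
from h import *
go(425.6,305.2,228,-3.5)
p,d=arm.get_image('scene'); cv2.imwrite('pics/s19.png',cv2.resize(p[60:260,180:420],None,fx=3,fy=3)[:600])"
```

```text
now [602.9  38.5 227.8] yaw -10.04 w 84.9 F [ 0.  -0.3  0.6] t 60.4
shift before turn(mm) [-2.211e+02 -2.317e+02  2.000e-01]  after turn [-1.933e+02 -2.554e+02 -2.000e-01]  turn tool z -6.54
```

View pics/s19.png

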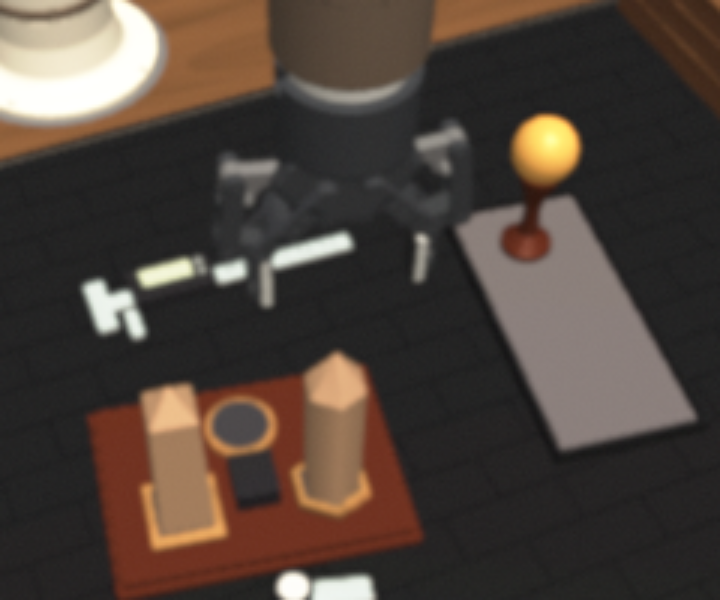

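Both stand on their bases. Now the ball.

Emit:
drive_tool(
  steps=[
    [0, 0, 0, -6.5, 0.085],
    [-0.01, -0.013, 0, 0, 0.085],
    [-0.02, -0.027, 0, 0, 0.085],
    [-0.024, -0.032, 0, 0, 0.085],
    [-0.024, -0.032, 0, 0, 0.085],
    [-0.024, -0.032, 0, 0, 0.085],
    [-0.024, -0.032, 0, 0, 0.085],
    [-0.024, -0.032, 0, 0, 0.085],
    [-0.019, -0.024, 0, 0, 0.085],
    [-0.014, -0.018, 0, 0, 0.085],
    [-0.008, -0.01, 0, 0, 0.085],
    [-0.002, -0.0032, 0, 0, 0.085],
    [0, 0, 0, 0, 0.085],
    [0, 0, 0.02, 0, 0.085],
    [0, 0, 0.02, 0, 0.085],
    [0, 0, 0, 0, 0.085],
    [0, 0, 0, 0, 0.085],
  ],
)

```text
clock: 62.15
position: [427.5, 304.5, 189.3]
ee_rot: [1.0, -0.031, 0.0, 0.0]
contact_force: [-0.2, 0.6, 0.9]
gripper_width: 85.1
```

```bash
python3 -c "
from h import *
go(425.6,305.2,82,-3.5)"
```

```text
now [427.5 304.5 189.3] yaw -3.6 w 85.1 F [-0.2  0.6  0.9] t 62.1
shift before turn(mm) [ -2.   -0.6 107.3]  after turn [ -1.9  -0.6 107.3]  turn tool z -0.1
```

Emit:
drive_tool(
  steps=[
    [-0.0019, -0.0006, 0.02, 0, 0.085],
    [0, 0, 0.03, 0, 0.085],
    [0, 0, 0.025, 0, 0.085],
    [0, 0, 0.017, 0, 0.085],
    [0, 0, 0.009, 0, 0.085],
    [0, 0, 0.005, 0, 0.085],
    [0, 0, 0, 0, 0.075],
    [0, 0, 0, 0, 0.065],
    [0, 0, 0, 0, 0.058],
    [0, 0, 0, 0, 0.054],
    [0, 0, 0, 0, 0.05],
    [0, 0, 0, 0, 0.04],
    [0, 0, 0, 0, 0.02],
    [0, 0, 0, 0, 0.0],
    [0, 0, 0, 0, 0.0],
    [0, 0, 0, 0, 0.0],
    [0, 0, 0, 0, 0.0],
  ],
)

```text
clock: 63.85
position: [425.4, 306.1, 84.2]
ee_rot: [1.0, -0.031, 0.001, -0.0]
contact_force: [-0.5, -1.1, 6.0]
gripper_width: 52.0
```

```bash
python3 -c "
from h import *
go(528.3,-4.9,150,-3.5)"
```

```text
now [425.4 306.1  84.2] yaw -3.5 w 52.0 F [-0.5 -1.1  6. ] t 63.9
shift before turn(mm) [121.8 304.1 -65.8]  after turn [121.7 304.1 -65.8]  turn tool z 0.0
```

Emit:
drive_tool(
  steps=[
    [0, 0, -0.003, 0, 0],
    [0, 0, -0.008, 0, 0],
    [0, 0, -0.015, 0, 0],
    [0, 0, -0.018, 0, 0],
    [0, 0, -0.014, 0, 0],
    [0, 0, -0.006, 0, 0],
    [0.003, 0.01, 0, 0, 0],
    [0.006, 0.02, 0, 0, 0],
    [0.01, 0.028, 0, 0, 0],
    [0.012, 0.03, 0, 0, 0],
    [0.012, 0.03, 0, 0, 0],
    [0.012, 0.03, 0, 0, 0],
    [0.012, 0.03, 0, 0, 0],
    [0.012, 0.03, 0, 0, 0],
    [0.012, 0.03, 0, 0, 0],
    [0.01, 0.026, 0, 0, 0],
    [0.008, 0.018, 0, 0, 0],
    [0.006, 0.012, 0, 0, 0],
    [0.004, 0.007, 0, 0, 0],
    [0.0025, 0.002, 0, 0, 0],
  ],
)

```text
clock: 65.85
position: [527.4, -4.5, 146.6]
ee_rot: [1.0, -0.031, -0.001, 0.0]
contact_force: [0.2, 1.0, -2.9]
gripper_width: 52.2
```

Emit:
drive_tool(
  steps=[
    [0, 0, 0, 0, 0],
    [0, 0, 0, 0, 0],
  ],
)

```text
clock: 66.05
position: [527.4, -3.4, 147.0]
ee_rot: [1.0, -0.03, -0.0, -0.0]
contact_force: [0.6, 0.2, -2.7]
gripper_width: 51.7
```

```bash
python3 -c "
from h import *
go(528.3,-4.9,105.2,-3.5)"
```

```text
now [527.4  -3.4 147. ] yaw -3.48 w 51.7 F [ 0.6  0.2 -2.7] t 66.0
shift before turn(mm) [ 1.   1.5 41.8]  after turn [ 1.   1.5 41.8]  turn tool z 0.02
```

Emit:
drive_tool(
  steps=[
    [0.001, 0.0012, 0.006, 0, 0],
    [0, 0, 0.012, 0, 0],
    [0, 0, 0.01, 0, 0],
    [0, 0, 0.006, 0, 0],
    [0, 0, 0.003, 0, 0],
    [0, 0, 0.001, 0, 0],
    [0, 0, 0.001, 0, 0],
    [0, 0, 0, 0, 0],
    [0, 0, 0, 0, 0],
  ],
)

```text
clock: 66.95
position: [528.7, -5.2, 108.4]
ee_rot: [1.0, -0.031, 0.0, -0.0]
contact_force: [-0.2, -0.6, -2.8]
gripper_width: 51.8
```

```bash
python3 -c "
from h import *
go(528.3,-4.9,105.2,-3.5)
p,d=arm.get_image('scene'); cv2.imwrite('pics/s20f.png',p)
cv2.imwrite('pics/s20.png',cv2.resize(p[155:215,230:290],None,fx=10,fy=10,interpolation=2)[:600])"
```

```text
now [528.7  -5.2 108.4] yaw -3.53 w 51.8 F [-0.2 -0.6 -2.8] t 67.0
shift before turn(mm) [-0.4 -0.3  3.2]  after turn [-0.4 -0.3  3.2]  turn tool z -0.03
```

View pics/s20.png

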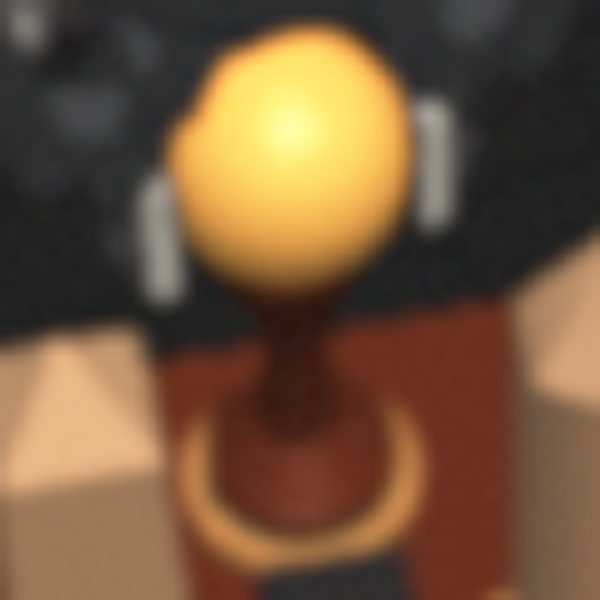

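```bash
python3 -c "
from h import *
c=np.array([528.3,-4.9]);t=np.radians(np.arange(0,360,5))
for r,z in((28,26),(28,18),(23,29),(23,26)):
  q=(proj('scene',np.c_[c[0]+r*np.cos(t),c[1]+r*np.sin(t),t*0+z])-[230,155]+.5)*10-.5; print(r,z,q.min(0).round(),q.max(0).round())"
```

```text
28 26 [188. 362.] [430. 556.]
28 18 [191. 383.] [430. 576.]
23 29 [209. 371.] [408. 531.]
23 26 [210. 379.] [408. 538.]
```

Emit:
drive_tool(
  steps=[
    [-0.0006, -0.0003, 0.001, 0, 0],
    [0, 0, 0.001, 0, 0],
    [0, 0, 0.0007, 0, 0],
    [0, 0, 0, 0, 0],
    [0, 0, 0, 0, 0],
  ],
)

```text
clock: 67.5
position: [527.9, -4.9, 105.4]
ee_rot: [1.0, -0.031, -0.0, 0.0]
contact_force: [0.4, -0.3, -3.2]
gripper_width: 51.9
```

Emit:
drive_tool(
  steps=[
    [0, 0, 0.0005, 0, 0],
    [0, 0, 0, 0, 0],
    [0, 0, 0.0005, 0, 0],
    [0, 0, 0, 0, 0],
    [0, 0, 0, 0, 0],
  ],
)

```text
clock: 68.0
position: [528.4, -4.9, 105.3]
ee_rot: [1.0, -0.031, 0.001, 0.0]
contact_force: [-1.2, -0.7, 5.3]
gripper_width: 51.9
```

Seated. Release and rise, then swing the arm aside for a full look.

Emit:
drive_tool(
  steps=[
    [0, 0, 0, 0, 0.053],
    [0, 0, 0, 0, 0.056],
    [0, 0, 0, 0, 0.06],
    [0, 0, 0, 0, 0.065],
    [0, 0, 0, 0, 0.075],
    [0, 0, 0, 0, 0.085],
    [0, 0, 0, 0, 0.085],
    [0, 0, 0, 0, 0.085],
    [0, 0, -0.01, 0, 0.085],
    [0, 0, -0.02, 0, 0.085],
    [0, 0, -0.04, 0, 0.085],
    [0, 0, -0.04, 0, 0.085],
    [0, 0, -0.03, 0, 0.085],
    [0, 0, -0.006, 0, 0.085],
    [-0.01, -0.02, 0, 0, 0.085],
    [-0.015, -0.035, 0, 0, 0.085],
    [-0.015, -0.04, 0, 0, 0.085],
    [-0.01, -0.04, 0, 0, 0.085],
    [-0.01, -0.04, 0, 0, 0.085],
    [-0.01, -0.04, 0, 0, 0.085],
  ],
)

```text
clock: 70.0
position: [470.4, 215.3, 250.5]
ee_rot: [1.0, -0.031, -0.0, 0.0]
contact_force: [0.7, -0.3, -1.0]
gripper_width: 85.2
```

Emit:
drive_tool(
  steps=[
    [0, -0.04, 0, 0, 0.085],
    [0, -0.04, 0, 0, 0.085],
    [0, -0.02, 0, 0, 0.085],
    [0, 0, 0, 0, 0.085],
    [0, 0, 0, 0, 0.085],
    [0, 0, 0, 0, 0.085],
  ],
)

```text
clock: 70.6
position: [477.3, 312.5, 250.4]
ee_rot: [1.0, -0.031, -0.0, 0.0]
contact_force: [-0.3, -0.6, -0.0]
gripper_width: 85.0
```

```bash
python3 -c "
from h import *
go(528.3,-4.9,105.2,-3.5)
p,d=arm.get_image('scene'); cv2.imwrite('pics/s21f.png',p)
q,d=arm.get_image('top'); cv2.imwrite('pics/t21f.png',q)
cv2.imwrite('pics/s21.png',cv2.resize(p[145:290,80:330],None,fx=3.2,fy=3.2,interpolation=2)[:600])
cv2.imwrite('pics/t21.png',cv2.resize(q[150:270,200:360],None,fx=5,fy=5,interpolation=2))"
```

```text
now [477.3 312.5 250.4] yaw -3.59 w 85.0 F [-0.3 -0.6 -0. ] t 70.6
shift before turn(mm) [ 70.9 313.6 145.4]  after turn [ 70.3 313.7 145.2]  turn tool z -0.09
```

View pics/s21.png

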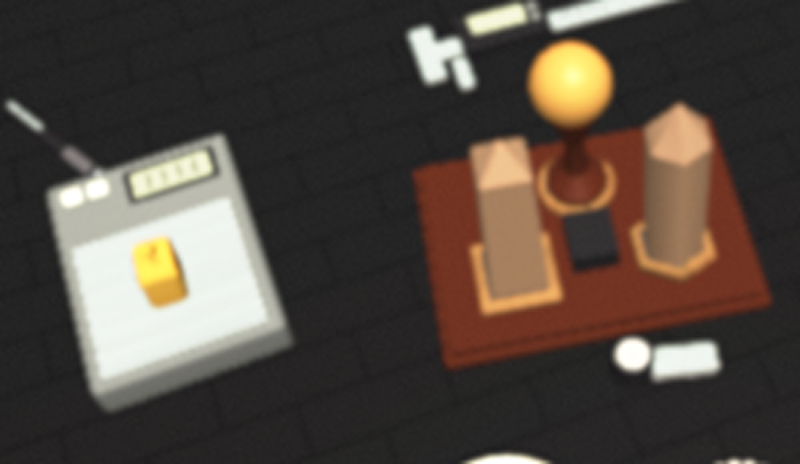

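View pics/t21.png

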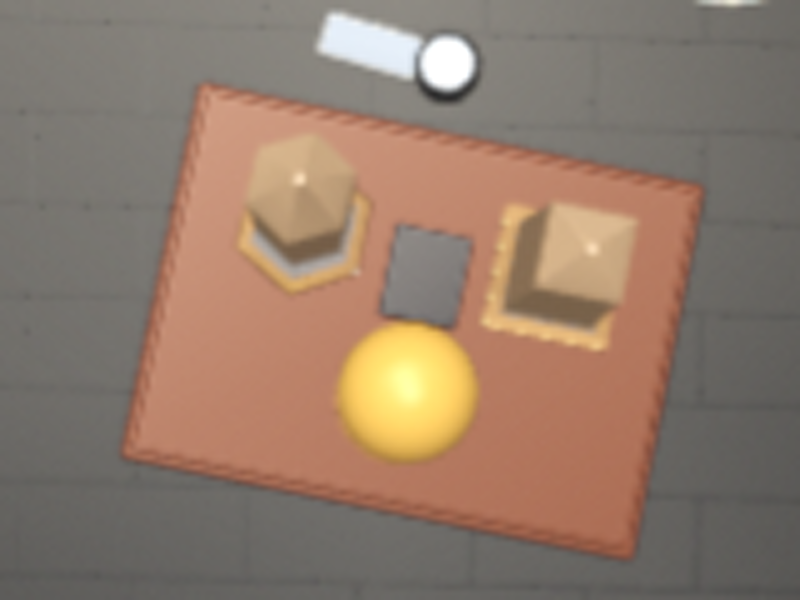

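View pics/t21f.png

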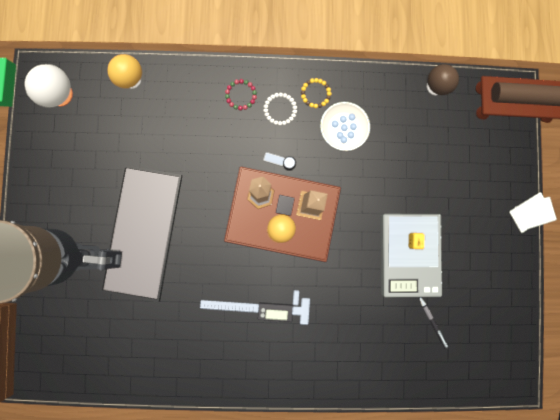

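```bash
python3 -c "
from h import *
t=lambda *p: (np.array(p)+.5)/5-.5+[200,150]
s=lambda *p: (np.array(p)+.5)/3.2-.5+[80,145]
for n,a,b,z in(('tower',(300,178),(680,103),176),('obel',(592,248),(497,140),168),('ball',(407,392),(571,84),134)):
  print(n,onz('top',t(a),z).round(1),onz('scene',s(b),z).round(1))
im=cv2.imread('pics/t21f.png');h=cv2.cvtColor(im,cv2.COLOR_BGR2HSV);m=cv2.inRange(h,(18,120,100),(35,255,255))[225:260,395:440]
M=cv2.moments(m,True);print('block',M['m00'],onz('top',[(M['m10']/M['m00']+395,M['m01']/M['m00']+225)],70).round(1),onz('top',[(M['m10']/M['m00']+395,M['m01']/M['m00']+225)],60).round(1))
"
```

```text
tower [[606.1  38.8 176. ]] [[604.6  37.3 176. ]]
obel [[584.3 -69.9 168. ]] [[582.3 -73.1 168. ]]
ball [[529.8  -3.9 134. ]] [[530.6  -6.9 134. ]]
block 228.0 [[ 512.2 -289.6   70. ]] [[ 512.2 -293.    60. ]]
```

```bash
python3 -c "
from bench import arm
print(arm.job_done(), arm.read_state()['clock'])"
```

```text
the job is handed in; nothing more can be done
the job is handed in; nothing more can be done
```

The job is done and handed in at about 71 s of the 144 s allowed. I moved the tower, ball and obelisk to the tray, then stood the block on the scale's pan. After that I put obelisk, tower and ball back on the square, hexagonal and round bases.

- **Pieces standing:** the last pictures from both cameras show all three tall pieces upright on their own bases. The loupe is at its starting pixels, and the gripper is clear of everything.
- **Centring of the tall pieces:** measured at the tips and the ball's centre, each piece is about 1 to 2 mm from its base's centre. Close-up views of the feet just before I let go suggested about 1 mm.
- **Block on the pan:** I let it go about 1 mm from the pan's centre by the arm's reading. The top camera puts it 2 to 5 mm off in y, depending on the height assumed for the ray, so its position is less certain than the arm reading suggests.
- **Disagreements:**
  - The two cameras differ by up to 3 mm in y, so I aimed at a corrected average of the two.
  - The ball read about 52 mm between the fingers, not 54 mm, even after I lowered the grip and took it again. It held firmly and stayed upright.
- **Forces:** readings at the end of each move stayed below about 8 N.

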